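# Layer preserve jars in a pantry crate with a divider board

### The job

The crate on the counter already holds one layer of jars. Take the thin square board out of its rack and lay it flat on those jars as a divider, centred and square with the crate, then stand the two loose jars upright on it, wholly on the board. Set the board's edge and each jar down before letting go rather than dropping them, and leave the pepper mill, bowl and can where they are.

Things in the scene. Friction and masses are not known exactly. Their poses are not given: they have to be found in the camera images.
- crate: Low wooden crate fixed to the counter, 196 mm (x) by 190 mm (y), walls 34 mm high. Origin: centre of its underside; z up; +x to the far side, roughly away from the robot. At the far side two fixed uprights, 22 mm wide, 130 mm high, stand at y = +52 and -52 mm; their inner faces, at x = +78 mm, stop the board's far edge.
- crate_mid (a point): Middle of the crate, 34 mm above the counter; the laid board's middle belongs above it. Around it stand four fixed jars, 56 mm wide, at crate x = +/-40, y = +/-44 mm (32 mm free between left and right pair), on a stiff floor of varying height: their level lids are 72 to 92 mm above the counter; this is not reported and must be felt or seen.
- board: Loose plywood board, 145 x 145 x 8 mm, about 0.11 kg, both faces alike. Origin: middle of the edge it stands on at first; x normal to its face, y along that edge, z along the face to the other edge at z = 145 mm. Starts upright in the rack, lower edge 10 mm above the counter.
- board_mid (a point): Centre of the board.
- rack: Dark wooden rack fixed to the counter, base 90 by 110 by 10 mm, with two walls up to 50 mm above the counter that form an 11 mm wide slot along the rack's y, open at the top and both ends. Origin: centre of its underside; z up.
- jar_a: Loose amber jar with steel lid, a 56 mm diameter cylinder 60 mm tall, about 0.2 kg, standing on the counter. Origin: centre of its underside; z up.
- jar_b: Second loose jar, same as jar_a; the two are interchangeable.
- mill: Bystander: turned wooden pepper mill, 52 mm in diameter, 115 mm tall. Origin: centre of its underside.
- bowl: Bystander: blue bowl, 110 mm in diameter, 50 mm high. Origin: centre of its underside.
- can: Bystander: food can, 66 mm in diameter, 85 mm tall. Origin: centre of its underside.
There are look-alikes about, which are no part of the job. There is more than one size of the board; the one meant has the size given above.

How it is judged (in metres and radians):
On the way, in this order (a step that is already met when the one before it is completed fails the run):
1. the board, still held in the fingers, is set down with an edge on the crate's jars (contact force between the fingers and board above 0.5 N and contact force between board and crate above 0.3 N and z of board_mid in the frame of crate above 0.06 m and horizontal distance between board_mid and crate_mid below 0.12 m), for 0.1 s.
2. the board lies flat on the jars, centred and square, released ((angle between board's own x axis and vertical below 0.06 rad or angle between board's own x axis and vertical above 3.0816 rad) and (angle between the y axis of board and the y axis of crate, either way round below 0.14 rad or angle between the y axis of board and the x axis of crate, either way round below 0.14 rad) and horizontal distance between board_mid and crate_mid below 0.016 m and z of board_mid in the frame of crate above 0.06 m and linear speed of board below 0.02 m/s and contact force between the fingers and board below 0.1 N), for 0.2 s.
3. a first jar, still held, is set down on the board ((angle between board's own x axis and vertical below 0.06 rad or angle between board's own x axis and vertical above 3.0816 rad) and (((angle between jar_a's own z axis and vertical below 0.06 rad and contact force between jar_a and board above 0.4 N and y of jar_a in the frame of board between -0.048 and 0.048 m and z of jar_a in the frame of board between 0.0245 and 0.1205 m) and contact force between the fingers and jar_a above 1 N) or ((angle between jar_b's own z axis and vertical below 0.06 rad and contact force between jar_b and board above 0.4 N and y of jar_b in the frame of board between -0.048 and 0.048 m and z of jar_b in the frame of board between 0.0245 and 0.1205 m) and contact force between the fingers and jar_b above 1 N))), for 0.1 s.
4. with the first jar released on the board, the second, still held, is set down on it ((angle between board's own x axis and vertical below 0.06 rad or angle between board's own x axis and vertical above 3.0816 rad) and ((((angle between jar_a's own z axis and vertical below 0.06 rad and contact force between jar_a and board above 0.4 N and y of jar_a in the frame of board between -0.048 and 0.048 m and z of jar_a in the frame of board between 0.0245 and 0.1205 m) and contact force between the fingers and jar_a below 0.1 N and linear speed of jar_a below 0.02 m/s) and ((angle between jar_b's own z axis and vertical below 0.06 rad and contact force between jar_b and board above 0.4 N and y of jar_b in the frame of board between -0.048 and 0.048 m and z of jar_b in the frame of board between 0.0245 and 0.1205 m) and contact force between the fingers and jar_b above 1 N)) or (((angle between jar_b's own z axis and vertical below 0.06 rad and contact force between jar_b and board above 0.4 N and y of jar_b in the frame of board between -0.048 and 0.048 m and z of jar_b in the frame of board between 0.0245 and 0.1205 m) and contact force between the fingers and jar_b below 0.1 N and linear speed of jar_b below 0.02 m/s) and ((angle between jar_a's own z axis and vertical below 0.06 rad and contact force between jar_a and board above 0.4 N and y of jar_a in the frame of board between -0.048 and 0.048 m and z of jar_a in the frame of board between 0.0245 and 0.1205 m) and contact force between the fingers and jar_a above 1 N)))), for 0.1 s.
At the end, for the whole second after the job is handed in: Board flat (0.06 rad) on the crate's jars, its middle within 16 mm of the crate's, square to it within 0.14 rad; both loose jars upright (0.06 rad) on it, axes within 48 mm of its middle along each side (whole base on it, bar 3 mm); all released and at rest (all of step 2 and angle between each of jar_a, jar_b's own z axis and vertical below 0.06 rad and contact force between each of jar_a, jar_b and board above 0.4 N and y of jar_a in the frame of board between -0.048 and 0.048 m and z of jar_a in the frame of board between 0.0245 and 0.1205 m and contact force between the fingers and jar_a below 0.1 N and linear speed of each of jar_a, jar_b below 0.02 m/s and y of jar_b in the frame of board between -0.048 and 0.048 m and z of jar_b in the frame of board between 0.0245 and 0.1205 m and contact force between the fingers and jar_b below 0.1 N); the robot touches nothing.
It fails at once if the pepper mill is moved by more than 30 mm (distance of mill from where it was at the start of the episode above 0.03 m).
It fails at once if the bowl is moved by more than 30 mm (distance of bowl from where it was at the start of the episode above 0.03 m).
It fails at once if the can is moved by more than 30 mm (distance of can from where it was at the start of the episode above 0.03 m).
It also fails if it takes over 72 s, if anything falls off the work surface, if the arm or the gripper's body presses on something with over 40 N, if the wrist force passes 120 N, or if a joint passes its speed limit or range.

### The arm

A 6-joint arm with a two-finger parallel gripper is mounted at the origin on the work surface. World frame = base frame: x ahead of the robot, y to its left, z up, the work surface at z = 0. Lengths are in m, angles in degrees, forces in N, time in s.
With the tool pointing down it reaches from about 0.25 to 0.775 m from the base axis. Payload 4 kg.
Tool frame: the origin (TCP) lies on the centre line of the jaws, within the pads' length; the fingertips stand 11 mm ahead of it and the grasp point (between the pads) lies 8 mm behind it; z points along the fingers, y is the direction in which the jaws open and shut (so a half turn about z gives the same grasp; the last joint's range is limited). The gripper opens to 94 mm and grips with 3 to 60 N. Pads are 16 mm wide; open, the fingers measure 119 mm over their backs; the gripper's body (75 mm by 177 mm) begins 78 mm behind the grasp point.
Start: joints at [-71.511, 4.996, 78.535, -0, 96.463, -5.907], TCP at [0.227, -0.501, 0.217] pointing down, gripper open.
Joint ranges: [-177.83, 177.83], [-43.37, 116.18], [15.69, 146.23], [-61.86, 241.86], [9.47, 152.12], [-147.06, 147.06]. Speed limits (degrees/s): [159.86, 159.86, 180, 180, 180, 180].

### API

Orientations are given as [roll, pitch, yaw] about the fixed x, y, z axes, in that order (R = Rz(yaw) Ry(pitch) Rx(roll)).
In Python, from station import manip gives the robot as it stands. The module is installed in compiled form; this text tells all that it offers.
- The arm moves only by the tool step_arm, never from a script. Its argument "steps" is a list of rows, each an object of numbers: "wx", "wy", "wz": the turn, a rotation vector about the tool's x, y, z in degrees; "dx", "dy", "dz": the shift along the tool's x, y, z in m; "claw": the opening, from 0 (shut) to 1 (fully open). In form: [{"wx": .., "wy": .., "wz": .., "dx": .., "dy": .., "dz": .., "claw": ..}, ...]. A call has 1 to 20 rows; each row shifts and turns the pose as measured when the row begins, along the tool's axes as they then stand; what a row does not reach is not made up. A row lasts 1/12 s, in which the tool goes at most 41.7 mm and 7.16 degrees, less where a joint would pass 70% of its speed; a pose out of reach is approached as far as the arm can. A call is refused whole if a number of a shift passes 0.0417 or a number of a turn 7.16, either way. A call with a gripper value outside its range is refused whole. The fingers move at their own pace and stop on an object; "grip_force" is the grip in N (left out, the last holds). Time passes only in rows, so rows that do not move let the fingers close. It gives the time, the measured TCP pose, the force and the opening at its end, in the units of the state.
- manip.read_state(): the state, without advancing time (a new reading comes with each control period).
- manip.grab_frame(name): name is "scene" or "top"; returns a dict with "frame" (400x640x3 uint8, red, green, blue), "range_z" (400x640 float32, m along the optical axis (not along the pixel's ray), 0 where there is no reading), "fov_y" (degrees; the focal length in pixels is half the picture's height over the tangent of half this angle, whatever the lens; pixels are square), "cx", "cy" (the principal point, pixels), "distortion" ([k1, k2, p1, p2, k3] as OpenCV has them; the pictures are not rectified), "extrinsics" (4x4, takes a point from world to camera coordinates). Camera axes: x right, y down, z forward; pixel columns grow to the right and rows downward; lengths in m; the calibration is good to about 2 mm. A picture is of the moment at which its call begins.
- manip.hand_in(): hands the job in, once; it reports no verdict.
Trained networks look in a picture, given as the dict that the camera call returned (one of the last four; its "shot" number tells which), for a name from the list of things; names that differ only in an ending like _2 or _b are one class to them, and where a whole thing is asked for, a point or a joint stands for the part that bears it (a point fixed in the world has none). Each returns a list of dicts, best first, with "score" (0 to 1); they miss things now and then, are a little off and sometimes report something else, mostly with a low value. They report only what shows in the picture. A call takes as long as a camera call. They do not tell look-alikes from the thing itself.
- manip.look_for(picture, thing): "at" ([column, row] in pixels, amid what is visible of it).
- manip.outline_of(picture, thing): "mask" (400x640 bool, what is visible of it) and "at" ([column, row] in pixels, amid what is visible of it).
- manip.tip_of(picture, thing): "at" ([column, row] in pixels: a listed point, or the origin of a listed thing).
The state is a dict: "t": time; "q": joint angles; "joint_velocities": joint speeds; "tau": joint torques, N m; "position": TCP position; "eef_rot": TCP orientation; "ft_force": force on the tool from outside, world axes, zero at the start; "torque": the same for the moment, N m; "finger_gap": opening from 0.0 (shut) to 1.0 (fully open).
Only numpy, scipy, OpenCV 4.12 (cv2) and the standard library are available. Lean on these libraries where they do the work, as an engineer would, in place of code of your own. Each camera call takes 0.05 s, during which the arm holds its last target. There are 200 camera calls.

## Working session

There is one attempt and no reset: what is moved stays moved. The work goes in short steps, Python scripts to look and compute and a tool call to move; the robot and the scene stay as the last step left them, time stands still between calls to the robot, and variables do not carry over. Pictures are saved under pics/ and viewed, about 8 in all and at most 12, crops included, and the job is handed in when it is done.

Besides the shell and the picture viewer there is one more tool, called as name(argument=value, ...) on one line, values as JSON. step_arm: Moves the arm, as the interface text tells. Its arguments: {"type":"object","properties":{"steps":{"type":"array"},"grip_force":{"type":"number"}},"required":["steps"]}

```bash
mkdir -p pics; cat > h.py <<'E'
import numpy as np, cv2
from station import manip
def K(p):
    h=p['frame'].shape[0]; f=h/2/np.tan(np.radians(p['fov_y'])/2)
    return np.array([[f,0,p['cx']],[0,f,p['cy']],[0,0,1.]])
def cloud(p):
    h,w=p['range_z'].shape
    u,v=np.meshgrid(np.arange(w),np.arange(h))
    n=cv2.undistortPoints(np.stack([u,v],-1).reshape(-1,1,2).astype(float),K(p),np.array(p['distortion'],float)).reshape(h,w,2)
    z=p['range_z']; c=np.dstack([n[...,0]*z,n[...,1]*z,z])
    E=np.array(p['extrinsics']); R,t=E[:3,:3],E[:3,3]
    W=(c-t)@R; W[z==0]=np.nan
    return W
def save(p,n): cv2.imwrite('pics/'+n,cv2.cvtColor(p['frame'],cv2.COLOR_RGB2BGR))
E
python3 - <<'E'
from h import *
print(manip.read_state())
for c in ['scene','top']:
    p=manip.grab_frame(c); save(p,c+'0.png'); W=cloud(p); np.save(c+'.npy',W)
    for n in ['crate','board','rack','jar_a','mill','bowl','can']:
        for o in manip.outline_of(p,n)[:4]:
            m=W[o['mask']]; m=m[~np.isnan(m[:,0])]
            print(c,n,round(o['score'],2),np.round(o['at']),np.round(np.percentile(m,[3,50,97],axis=0),3).tolist() if len(m) else None)
E
```

```text
{'t': 0.0, 'q': array([-7.15123510e+01,  5.03928050e+00,  7.86248078e+01, -2.37289943e-03,
        9.64624829e+01, -5.90723545e+00]), 'joint_velocities': array([ 0.03992038,  0.03314705, -0.03424936,  0.04650758,  0.01544813,
       -0.01556886]), 'tau': array([ 1.78516011e-04, -3.40176702e+01, -3.02427471e+01,  7.17174145e-02,
        3.31796031e-02, -1.77820466e-04]), 'position': array([ 0.2269767 , -0.50039973,  0.21530196]), 'eef_rot': array([-1.79873858e+02, -1.06805773e-02,  2.43946082e+01]), 'ft_force': array([0.46652975, 1.15987939, 0.12801232]), 'torque': array([-0.0101568 , -0.0360119 , -0.04413326]), 'finger_gap': 1.0015591581007433}
scene crate 0.59 [300. 225.] [[0.529, -0.175, 0.006], [0.669, -0.084, 0.036], [0.723, 0.007, 0.124]]
scene board 0.82 [231. 177.] [[0.364, -0.323, 0.016], [0.373, -0.259, 0.089], [0.388, -0.231, 0.104]]
scene board 0.81 [181. 190.] [[0.296, -0.455, 0.002], [0.378, -0.427, 0.065], [0.408, -0.385, 0.105]]
scene board 0.56 [213. 199.] [[0.505, -0.393, 0.026], [0.515, -0.323, 0.102], [0.524, -0.254, 0.156]]
scene rack 0.88 [214. 225.] [[0.521, -0.
[... 925 characters left out ...]
0.516, -0.252, 0.159]]
top rack 0.95 [422. 238.] [[0.466, -0.384, 0.005], [0.5, -0.333, 0.011], [0.554, -0.28, 0.053]]
top rack 0.63 [417. 152.] [[0.724, -0.342, 0.003], [0.747, -0.309, 0.082], [0.782, -0.283, 0.088]]
top jar_a 0.62 [228. 241.] [[0.455, 0.235, 0.014], [0.479, 0.257, 0.059], [0.503, 0.284, 0.065]]
top jar_a 0.53 [239. 201.] [[0.589, 0.208, 0.001], [0.613, 0.232, 0.059], [0.641, 0.26, 0.064]]
top mill 0.88 [183. 230.] [[0.503, 0.39, 0.008], [0.522, 0.403, 0.078], [0.545, 0.423, 0.113]]
top bowl 0.59 [333. 138.] [[0.769, -0.106, 0.002], [0.823, -0.06, 0.022], [0.862, -0.011, 0.052]]
top can 0.78 [416. 148.] [[0.724, -0.339, 0.02], [0.748, -0.308, 0.083], [0.781, -0.283, 0.088]]
```

```bash
python3 - <<'E'
from h import *
T=np.load('top.npy').reshape(-1,3);S=np.load('scene.npy').reshape(-1,3);A=np.vstack([T,S]);A=A[~np.isnan(A[:,0])]
def box(a,x,y,z): return a[(a[:,0]>x[0])&(a[:,0]<x[1])&(a[:,1]>y[0])&(a[:,1]<y[1])&(a[:,2]>z[0])&(a[:,2]<z[1])]
for nm,a in (('T',T),('S',S)):
  a=a[~np.isnan(a[:,0])]
  for n,b,f in [('boardtop',((.47,.56),(-.44,-.2),(.135,.18)),0),('rackwalls',((.44,.6),(-.44,-.2),(.042,.056)),0),('crate low rim',((.48,.76),(-.23,.06),(.029,.037)),0),('posts',((.65,.76),(-.23,.06),(.124,.136)),0),
    ('jar1',((.42,.54),(.2,.32),(.056,.07)),0),('jar2',((.55,.68),(.17,.3),(.056,.07)),0)]:
    q=box(a,*b)
    if len(q)<6: print(nm,n,len(q));continue
    r=cv2.minAreaRect((q[:,:2]*1000).astype(np.float32))
    d=q[:,:2]-q[:,:2].mean(0); v=np.linalg.svd(d,full_matrices=False)[2][0]
    print(nm,n,len(q),'rect',np.round(r[0],1),np.round(r[1],1),round(r[2],1),'pca',round(np.degrees(np.arctan2(v[1],v[0])),1),'z',np.round(np.percentile(q[:,2],[5,50,95]),4), 'mean',q[:,:2].mean(0).round(4))
  q=box(a,(.5,.70),(-.2,.03),(.06,.11))
  for sx in (.575,.66):
    for sy in (-.13,-.04):
      w=q[(abs(q[:,0]-sx)<.035)&(abs(q[:,1]-sy)<.035)]
      if len(w): print(nm,'lid',sx,sy,len(w),np.percentile(w[:,2],[10,50,90,97]).round(4),w[w[:,2]>.068][:,:2].mean(0).round(4))
a=cv2.imread('pics/top0.png');b=cv2.imread('pics/scene0.png')
cv2.imwrite('pics/both.png',cv2.resize(np.vstack([a[90:350,120:520],b[110:330,120:520]]),None,fx=1.25,fy=1.25))
E
```

```text
T boardtop 168 rect [ 509.2 -324.6] [  8.2 148. ] 5.7 pca -84.5 z [0.1426 0.1546 0.1586] mean [ 0.5084 -0.3209]
T rackwalls 187 rect [ 509.  -322.5] [ 31.4 144.2] 5.4 pca 94.8 z [0.0453 0.0495 0.054 ] mean [ 0.5065 -0.332 ]
T crate low rim 760 rect [614.6 -84.4] [190.3 196.4] 82.0 pca 168.4 z [0.0298 0.0335 0.0366] mean [ 0.6196 -0.0843]
T posts 93 rect [701.5 -95.8] [124.5  20.5] 82.0 pca 82.4 z [0.1261 0.13   0.1336] mean [ 0.7008 -0.0965]
T jar1 259 rect [480.6 261.9] [51.8 52.5] 0.8 pca 135.6 z [0.0569 0.0603 0.0646] mean [0.4803 0.2613]
T jar2 245 rect [615.4 234.2] [53.2 53.5] 1.3 pca -174.0 z [0.0568 0.0601 0.0642] mean [0.6151 0.2344]
T lid 0.575 -0.13 265 [0.07   0.0733 0.0768 0.078 ] [ 0.5684 -0.1221]
T lid 0.575 -0.04 262 [0.0699 0.0732 0.0762 0.078 ] [ 0.5806 -0.0348]
T lid 0.66 -0.13 273 [0.0696 0.0735 0.0778 0.0948] [ 0.6524 -0.1339]
T lid 0.66 -0.04 260 [0.0698 0.0733 0.0765 0.078 ] [ 0.6599 -0.0456]
S boardtop 364 rect [ 513.2 -324.4] [ 15.  146.6] 6.8 pca 95.8 z [0.1367 0.148  0.157 ] mean [ 0.5149 -0.3258]
S rackwalls 243 rect [ 520.9 -323.7] [ 21.5 146.4] 6.2 pca -83.5 z [0.0431 0.0501 0.0542] mean [ 0.5213 -0.3273]
S crate low rim 593 rect [618.3 -81.8] [189.9 200.6] 82.0 pca -89.4 z [0.0303 0.0341 0.0365] mean [ 0.6587 -0.0893]
S posts 90 rect [704.5 -94.3] [125.1  25.2] 82.9 pca -97.9 z [0.1252 0.1298 0.1327] mean [ 0.7067 -0.0981]
S jar1 108 rect [486.  260.6] [45.9 56.4] 64.6 pca -31.3 z [0.0576 0.0614 0.0639] mean [0.4873 0.2606]
S jar2 148 rect [619.  232.3] [55.4 54.7] 45.4 pca -12.4 z [0.0578 0.0606 0.0634] mean [0.6201 0.2333]
S lid 0.575 -0.13 193 [0.0661 0.074  0.0762 0.077 ] [ 0.5761 -0.1208]
S lid 0.575 -0.04 179 [0.0668 0.0739 0.076  0.0767] [ 0.5865 -0.0336]
S lid 0.66 -0.13 114 [0.0661 0.0736 0.0762 0.0772] [ 0.6554 -0.1276]
S lid 0.66 -0.04 125 [0.0646 0.0737 0.0755 0.0762] [ 0.6639 -0.0543]
```

View pics/both.png

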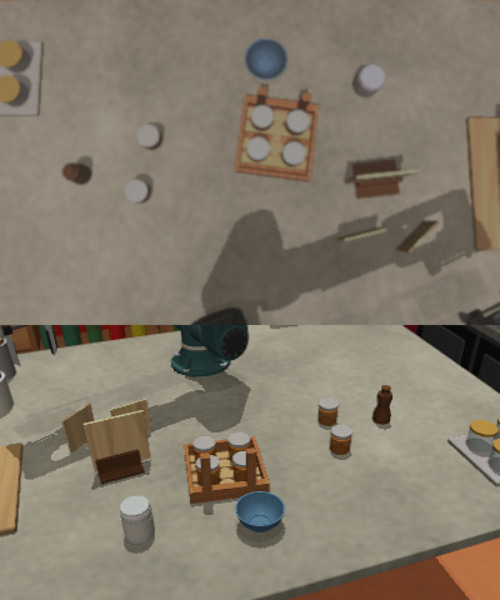

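The top view shows the board in its rack (about 385,173 in the crop), the crate with its uprights at the far side (277,137), and the loose jars at (149,135) and (137,190). In world coordinates:

| Thing | x | y | Notes |
|---|---|---|---|
| Crate centre | 0.6165 | -0.083 | yaw -8° |
| Lids | – | – | about 74 mm high |
| Board top edge | 0.511 | -0.3245 | normal at 5.7° |

Next I'll plan the moves.

```bash
cat >> h.py <<'E'
from scipy.spatial.transform import Rotation as Ro
import json
def plan(pos,rpy,n=None,claw=None,start=None,vmax=.036,wmax=6.8):
    """print rows in tool axes from the present pose to pos,rpy"""
    if start is None:
        s=manip.read_state(); start=(s['position'],s['eef_rot'])
    p=np.array(start[0],float); R=Ro.from_euler('xyz',start[1],degrees=True); Rt=Ro.from_euler('xyz',rpy,degrees=True)
    pos=np.array(pos,float); rv=(R.inv()*Rt).as_rotvec(degrees=True); N=int(max(np.ceil(np.linalg.norm(pos-p)/vmax),np.ceil(np.linalg.norm(rv)/wmax),1))
    n=max(n or N,N); d=(pos-p)/n; rows=[]
    for i in range(n):
        t=R.inv().apply(d); r=dict(zip(('wx','wy','wz','dx','dy','dz'),[*np.round(rv/n,1),*np.round(t,4)]))
        r={k:float(v) for k,v in r.items() if v}
        if claw is not None: r['claw']=claw
        rows.append(r); R=R*Ro.from_rotvec(rv/n,degrees=True)
    print(len(rows),json.dumps(rows)); return pos,Rt.as_euler('xyz',degrees=True)
def st():
    s=manip.read_state(); print({k:np.round(s[k],4).tolist() for k in ('t','q','position','eef_rot','ft_force','finger_gap')}); open('log.txt','a').write(json.dumps([s['q'].tolist(),s['position'].tolist(),s['eef_rot'].tolist()])+'\n')
E
python3 -c "
from h import *
st();plan([.511,-.3245,.225],[180,0,95.7])"
```

```text
{'t': 0.8, 'q': [-71.5105, 4.996, 78.5358, -0.0009, 96.462, -5.9077], 'position': [0.2272, -0.5009, 0.2165], 'eef_rot': [179.9939, 0.0015, 24.3971], 'ft_force': [-0.1029, -0.086, -0.6217], 'finger_gap': 1.0021}
11 [{"wz": -6.5, "dx": 0.0301, "dy": -0.0039, "dz": -0.0008}, {"wz": -6.5, "dx": 0.0304, "dy": -0.0005, "dz": -0.0008}, {"wz": -6.5, "dx": 0.0302, "dy": 0.0029, "dz": -0.0008}, {"wz": -6.5, "dx": 0.0297, "dy": 0.0063, "dz": -0.0008}, {"wz": -6.5, "dx": 0.0288, "dy": 0.0096, "dz": -0.0008}, {"wz": -6.5, "dx": 0.0275, "dy": 0.0128, "dz": -0.0008}, {"wz": -6.5, "dx": 0.0259, "dy": 0.0158, "dz": -0.0008}, {"wz": -6.5, "dx": 0.024, "dy": 0.0187, "dz": -0.0008}, {"wz": -6.5, "dx": 0.0217, "dy": 0.0213, "dz": -0.0008}, {"wz": -6.5, "dx": 0.0192, "dy": 0.0236, "dz": -0.0008}, {"wz": -6.5, "dx": 0.0164, "dy": 0.0256, "dz": -0.0008}]
```

step_arm(steps=[{"wz":-6.5,"dx":0.03,"dy":-0.004,"dz":-0.001},{"wz":-6.5,"dx":0.03,"dz":-0.001},{"wz":-6.5,"dx":0.03,"dy":0.003,"dz":-0.001},{"wz":-6.5,"dx":0.03,"dy":0.006,"dz":-0.001},{"wz":-6.5,"dx":0.029,"dy":0.01,"dz":-0.001},{"wz":-6.5,"dx":0.0275,"dy":0.013,"dz":-0.001},{"wz":-6.5,"dx":0.026,"dy":0.016,"dz":-0.001},{"wz":-6.5,"dx":0.024,"dy":0.019,"dz":-0.001},{"wz":-6.5,"dx":0.022,"dy":0.021,"dz":-0.001},{"wz":-6.5,"dx":0.019,"dy":0.024,"dz":-0.001},{"wz":-6.5,"dx":0.0165,"dy":0.0255,"dz":-0.001},{}])

```text
invalid input
```

```bash
python3 -c "
from h import *
st();a=plan([.511,-.3245,.20],[180,0,95.7]);plan([.511,-.3245,.134],[180,0,95.7],start=a)"
```

```text
{'t': 0.8, 'q': [-71.5105, 4.996, 78.5358, -0.0009, 96.462, -5.9077], 'position': [0.2272, -0.5009, 0.2165], 'eef_rot': [179.9939, 0.0015, 24.3971], 'ft_force': [-0.1029, -0.086, -0.6217], 'finger_gap': 1.0021}
11 [{"wz": -6.5, "dx": 0.0301, "dy": -0.0039, "dz": 0.0015}, {"wz": -6.5, "dx": 0.0304, "dy": -0.0005, "dz": 0.0015}, {"wz": -6.5, "dx": 0.0302, "dy": 0.0029, "dz": 0.0015}, {"wz": -6.5, "dx": 0.0297, "dy": 0.0063, "dz": 0.0015}, {"wz": -6.5, "dx": 0.0288, "dy": 0.0096, "dz": 0.0015}, {"wz": -6.5, "dx": 0.0275, "dy": 0.0128, "dz": 0.0015}, {"wz": -6.5, "dx": 0.0259, "dy": 0.0158, "dz": 0.0015}, {"wz": -6.5, "dx": 0.024, "dy": 0.0187, "dz": 0.0015}, {"wz": -6.5, "dx": 0.0217, "dy": 0.0213, "dz": 0.0015}, {"wz": -6.5, "dx": 0.0192, "dy": 0.0236, "dz": 0.0015}, {"wz": -6.5, "dx": 0.0164, "dy": 0.0256, "dz": 0.0015}]
2 [{"dz": 0.033}, {"dz": 0.033}]
```

step_arm(steps=[{"wx":0,"wy":0,"wz":-6.5,"dx":0.03,"dy":-0.004,"dz":-0.001,"claw":1},{"wx":0,"wy":0,"wz":-6.5,"dx":0.03,"dy":0,"dz":-0.001,"claw":1},{"wx":0,"wy":0,"wz":-6.5,"dx":0.03,"dy":0.003,"dz":-0.001,"claw":1},{"wx":0,"wy":0,"wz":-6.5,"dx":0.03,"dy":0.006,"dz":-0.001,"claw":1},{"wx":0,"wy":0,"wz":-6.5,"dx":0.029,"dy":0.01,"dz":-0.001,"claw":1},{"wx":0,"wy":0,"wz":-6.5,"dx":0.0275,"dy":0.013,"dz":-0.001,"claw":1},{"wx":0,"wy":0,"wz":-6.5,"dx":0.026,"dy":0.016,"dz":-0.001,"claw":1},{"wx":0,"wy":0,"wz":-6.5,"dx":0.024,"dy":0.019,"dz":-0.001,"claw":1},{"wx":0,"wy":0,"wz":-6.5,"dx":0.022,"dy":0.021,"dz":-0.001,"claw":1},{"wx":0,"wy":0,"wz":-6.5,"dx":0.019,"dy":0.024,"dz":-0.001,"claw":1},{"wx":0,"wy":0,"wz":-6.5,"dx":0.0165,"dy":0.0255,"dz":-0.001,"claw":1},{"wx":0,"wy":0,"wz":0,"dx":0,"dy":0,"dz":0,"claw":1}])

```text
t: 1.8
position: [0.5185, -0.3118, 0.2268]
eef_rot: [180.0, 0.1, 99.1]
ft_force: [-0.1, 1.1, -0.2]
finger_gap: 1.004
```

```bash
sed -i "s/r={k:float(v) for k,v in r.items() if v}/r={k:float(v)+0 for k,v in r.items()}/; s/if claw is not None: r\['claw'\]=claw/r['claw']=1 if claw is None else claw/" h.py; python3 -c "
from h import *
st();plan([.511,-.3245,.20],[180,0,95.7])"
```

```text
{'t': 1.8, 'q': [-36.3775, 11.9324, 69.54, -0.0275, 98.4676, -45.4584], 'position': [0.5185, -0.3118, 0.2268], 'eef_rot': [179.9773, 0.0618, 99.0767], 'ft_force': [-0.0806, 1.0578, -0.2342], 'finger_gap': 1.0043}
1 [{"wx": 0.0, "wy": 0.1, "wz": 3.4, "dx": -0.0113, "dy": -0.0094, "dz": 0.0268, "claw": 1}]
```

step_arm(steps=[{"wx":0,"wy":0,"wz":3.4,"dx":-0.0113,"dy":-0.0094,"dz":0.026,"claw":0.6},{"wx":0,"wy":0,"wz":0,"dx":0,"dy":0,"dz":0,"claw":0.6},{"wx":0,"wy":0,"wz":0,"dx":0,"dy":0,"dz":0,"claw":0.6}])

```text
t: 2.05
position: [0.5129, -0.3232, 0.2014]
eef_rot: [179.9, 0.1, 95.8]
ft_force: [0.8, -0.1, -0.7]
finger_gap: 0.825
```

```bash
python3 -c "
from h import *
st();plan([.511,-.3245,.135],[180,0,95.7],claw=.6)"
```

```text
{'t': 2.05, 'q': [-37.5536, 12.2455, 72.0256, -0.0408, 95.5567, -43.3401], 'position': [0.5129, -0.3232, 0.2014], 'eef_rot': [179.9026, 0.1477, 95.7824], 'ft_force': [0.772, -0.1153, -0.6639], 'finger_gap': 0.825}
2 [{"wx": 0.0, "wy": 0.1, "wz": 0.0, "dx": -0.0005, "dy": -0.0011, "dz": 0.0332, "claw": 0.6}, {"wx": 0.0, "wy": 0.1, "wz": 0.0, "dx": -0.0005, "dy": -0.001, "dz": 0.0332, "claw": 0.6}]
```

step_arm(steps=[{"wx":0,"wy":0,"wz":0,"dx":-0.0005,"dy":-0.001,"dz":0.033,"claw":0.6},{"wx":0,"wy":0,"wz":0,"dx":0,"dy":-0.001,"dz":0.03,"claw":0.6},{"wx":0,"wy":0,"wz":0,"dx":0,"dy":0,"dz":0,"claw":0.3},{"wx":0,"wy":0,"wz":0,"dx":0,"dy":0,"dz":0,"claw":0.3},{"wx":0,"wy":0,"wz":0,"dx":0,"dy":0,"dz":0,"claw":0.3},{"wx":0,"wy":0,"wz":0,"dx":0,"dy":0,"dz":0,"claw":0.3},{"wx":0,"wy":0,"wz":0,"dx":0,"dy":0,"dz":0,"claw":0.3}], grip_force=15)

```text
t: 2.63
position: [0.5123, -0.3285, 0.1485]
eef_rot: [179.3, 0.7, 95.6]
ft_force: [-0.5, -0.6, 0.3]
finger_gap: 0.329
```

```bash
python3 - <<'E'
from h import *
st()
p=manip.grab_frame('top');W=cloud(p)
s=manip.read_state()
# crop around board
E=np.array(p['extrinsics']); c=cv2.projectPoints(np.array([[.511,-.3245,.155]]),cv2.Rodrigues(E[:3,:3])[0],E[:3,3],K(p),np.array(p['distortion']))[0][0,0]
q=W.reshape(-1,3);q=q[~np.isnan(q[:,0])]
for y in (-.385,-.37,-.28,-.265):
  w=q[(abs(q[:,1]-y)<.008)&(abs(q[:,0]-.51)<.03)&(q[:,2]>.146)&(q[:,2]<.17)]
  print(y,len(w),w.mean(0).round(4) if len(w) else '')
x,y=int(c[0]),int(c[1]);a=cv2.cvtColor(p['frame'],cv2.COLOR_RGB2BGR)[y-60:y+60,x-75:x+75]
b=manip.grab_frame('scene')['frame'][110:290,120:340,::-1]
cv2.imwrite('pics/g1.png',np.hstack([cv2.resize(a,(450,360)),cv2.resize(b,(330,360))[:,:330]]))
E
```

```text
{'t': 2.6333, 'q': [-37.9884, 12.9615, 77.1994, -0.0279, 88.8777, -43.5957], 'position': [0.5123, -0.3285, 0.1485], 'eef_rot': [179.323, 0.6831, 95.6036], 'ft_force': [-0.4574, -0.5953, 0.3206], 'finger_gap': 0.3287}
-0.385 0 
-0.37 0 
-0.28 18 [ 0.5042 -0.2802  0.1537]
-0.265 16 [ 0.5039 -0.265   0.1544]
```

View pics/g1.png

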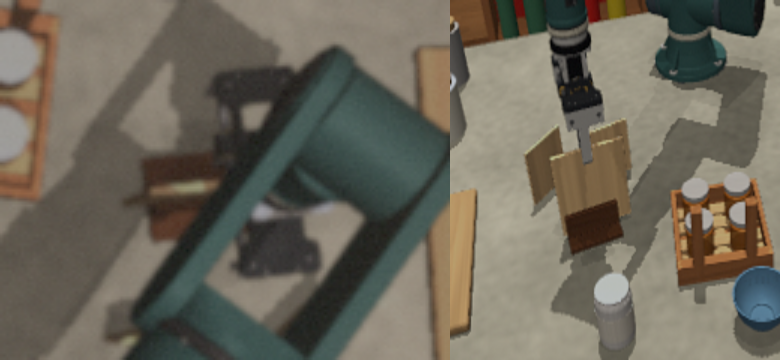

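```bash
python3 -c "
from h import *
plan([.512,-.3245,.134],[180,0,95.7],claw=.3)"
```

```text
1 [{"wx": 0.7, "wy": 0.7, "wz": -0.1, "dx": 0.0043, "dy": -0.0003, "dz": 0.0146, "claw": 0.3}]
```

step_arm(steps=[{"wx":0.7,"wy":0.7,"wz":0,"dx":0.0043,"dy":0,"dz":0.0146,"claw":0.3},{"wx":0.2,"wy":0.2,"wz":0,"dx":0.001,"dy":0,"dz":0.002,"claw":0.3},{"wx":0,"wy":0,"wz":0,"dx":0,"dy":0,"dz":0,"claw":0},{"wx":0,"wy":0,"wz":0,"dx":0,"dy":0,"dz":0,"claw":0},{"wx":0,"wy":0,"wz":0,"dx":0,"dy":0,"dz":0,"claw":0},{"wx":0,"wy":0,"wz":0,"dx":0,"dy":0,"dz":0,"claw":0},{"wx":0,"wy":0,"wz":0,"dx":0,"dy":0,"dz":0,"claw":0},{"wx":0,"wy":0,"wz":0,"dx":0,"dy":0,"dz":0,"claw":0}], grip_force=20)

```text
t: 3.4
position: [0.5127, -0.3229, 0.1316]
eef_rot: [-179.8, -0.2, 95.7]
ft_force: [-0.4, -0.1, -0.9]
finger_gap: 0.084
```

```bash
python3 -c "
from h import *
st();s=manip.read_state();p=s['position'];plan([p[0],p[1],.29],[180,0,95.7],claw=0,vmax=.03)"
```

```text
{'t': 3.4, 'q': [-37.5634, 14.0353, 77.8323, -0.0074, 88.4531, -43.2197], 'position': [0.5127, -0.3229, 0.1316], 'eef_rot': [-179.7612, -0.2142, 95.6561], 'ft_force': [-0.3888, -0.1366, -0.9369], 'finger_gap': 0.0835}
6 [{"wx": 0.0, "wy": 0.0, "wz": 0.0, "dx": 0.0001, "dy": -0.0001, "dz": -0.0264, "claw": 0}, {"wx": 0.0, "wy": 0.0, "wz": 0.0, "dx": 0.0001, "dy": -0.0001, "dz": -0.0264, "claw": 0}, {"wx": 0.0, "wy": 0.0, "wz": 0.0, "dx": 0.0001, "dy": -0.0001, "dz": -0.0264, "claw": 0}, {"wx": 0.0, "wy": 0.0, "wz": 0.0, "dx": 0.0, "dy": -0.0001, "dz": -0.0264, "claw": 0}, {"wx": 0.0, "wy": 0.0, "wz": 0.0, "dx": 0.0, "dy": 0.0, "dz": -0.0264, "claw": 0}, {"wx": 0.0, "wy": 0.0, "wz": 0.0, "dx": 0.0, "dy": 0.0, "dz": -0.0264, "claw": 0}]
```

step_arm(steps=[{"wx":0,"wy":0,"wz":0,"dx":0,"dy":0,"dz":-0.015,"claw":0},{"wx":0,"wy":0,"wz":0,"dx":0,"dy":0,"dz":-0.027,"claw":0},{"wx":0,"wy":0,"wz":0,"dx":0,"dy":0,"dz":-0.027,"claw":0},{"wx":0,"wy":0,"wz":0,"dx":0,"dy":0,"dz":-0.027,"claw":0},{"wx":0,"wy":0,"wz":0,"dx":0,"dy":0,"dz":-0.027,"claw":0},{"wx":0,"wy":0,"wz":0,"dx":0,"dy":0,"dz":-0.027,"claw":0},{"wx":0,"wy":0,"wz":0,"dx":0,"dy":0,"dz":0,"claw":0}], grip_force=35)

```text
t: 3.98
position: [0.5123, -0.3217, 0.2806]
eef_rot: [-179.4, -0.8, 95.7]
ft_force: [0.9, 0.2, 0.1]
finger_gap: 0.079
```

```bash
python3 - <<'E'
from h import *
st()
# fit planar kinematics from log
L=[json.loads(l) for l in open('log.txt')]
from scipy.optimize import least_squares
def fk(x,q):
    h,a0,L1,L2,e,t,lat=x
    q1,a,b,_,c,_=np.radians(q); s=a+b; u=s+c
    r=a0+L1*np.sin(a)+L2*np.sin(s)+e*np.cos(s)+t*np.sin(u); z=h+L1*np.cos(a)+L2*np.cos(s)-e*np.sin(s)+t*np.cos(u)
    return np.array([r*np.cos(q1)-lat*np.sin(q1),r*np.sin(q1)+lat*np.cos(q1),z])
x0=[.35,0,.4,.4,0,.25,.05]
f=lambda x:np.concatenate([np.concatenate([fk(x,q)-p for q,p,_ in L])*1000,(np.array(x)-x0)*.5])
r=least_squares(f,x0);print(r.x.round(4),np.abs(r.fun).max())
# predicted pose with target
plan([.555,-.25,.31],[180,0,82],claw=0,vmax=.03)
E
```

```text
{'t': 3.9833, 'q': [-37.5782, 12.745, 62.5299, 0.1584, 105.7132, -43.216], 'position': [0.5123, -0.3217, 0.2806], 'eef_rot': [-179.3848, -0.7882, 95.6752], 'ft_force': [0.9384, 0.2292, 0.0791], 'finger_gap': 0.0793}
[ 0.1527 -0.      0.449   0.4998  0.1007  0.3397  0.0566] 0.6841664979185258
3 [{"wx": -0.2, "wy": -0.2, "wz": 4.6, "dx": 0.0225, "dy": 0.0164, "dz": -0.0097, "claw": 0}, {"wx": -0.2, "wy": -0.2, "wz": 4.6, "dx": 0.0237, "dy": 0.0146, "dz": -0.0097, "claw": 0}, {"wx": -0.2, "wy": -0.2, "wz": 4.6, "dx": 0.0247, "dy": 0.0127, "dz": -0.0097, "claw": 0}]
```

```bash
python3 -c "
from h import *
a=plan([.577,-.076,.30],[180,0,82],claw=0,vmax=.033)
plan([.577,-.076,.21],[135,0,82],claw=0,start=a,wmax=6)
"
```

```text
8 [{"wx": -0.1, "wy": -0.1, "wz": 1.7, "dx": 0.0298, "dy": 0.0111, "dz": -0.0021, "claw": 0}, {"wx": -0.1, "wy": -0.1, "wz": 1.7, "dx": 0.0301, "dy": 0.0102, "dz": -0.0022, "claw": 0}, {"wx": -0.1, "wy": -0.1, "wz": 1.7, "dx": 0.0304, "dy": 0.0093, "dz": -0.0022, "claw": 0}, {"wx": -0.1, "wy": -0.1, "wz": 1.7, "dx": 0.0306, "dy": 0.0084, "dz": -0.0022, "claw": 0}, {"wx": -0.1, "wy": -0.1, "wz": 1.7, "dx": 0.0309, "dy": 0.0074, "dz": -0.0023, "claw": 0}, {"wx": -0.1, "wy": -0.1, "wz": 1.7, "dx": 0.0311, "dy": 0.0065, "dz": -0.0023, "claw": 0}, {"wx": -0.1, "wy": -0.1, "wz": 1.7, "dx": 0.0313, "dy": 0.0056, "dz": -0.0023, "claw": 0}, {"wx": -0.1, "wy": -0.1, "wz": 1.7, "dx": 0.0314, "dy": 0.0047, "dz": -0.0024, "claw": 0}]
8 [{"wx": -5.6, "wy": 0.0, "wz": 0.0, "dx": 0.0, "dy": 0.0, "dz": 0.0112, "claw": 0}, {"wx": -5.6, "wy": 0.0, "wz": 0.0, "dx": 0.0, "dy": -0.0011, "dz": 0.0112, "claw": 0}, {"wx": -5.6, "wy": 0.0, "wz": 0.0, "dx": 0.0, "dy": -0.0022, "dz": 0.011, "claw": 0}, {"wx": -5.6, "wy": 0.0, "wz": 0.0, "dx": 0.0, "dy": -0.0033, "dz": 0.0108, "claw": 0}, {"wx": -5.6, "wy": 0.0, "wz": 0.0, "dx": 0.0, "dy": -0.0043, "dz": 0.0104, "claw": 0}, {"wx": -5.6, "wy": 0.0, "wz": 0.0, "dx": 0.0, "dy": -0.0053, "dz": 0.0099, "claw": 0}, {"wx": -5.6, "wy": 0.0, "wz": 0.0, "dx": 0.0, "dy": -0.0063, "dz": 0.0094, "claw": 0}, {"wx": -5.6, "wy": 0.0, "wz": 0.0, "dx": 0.0, "dy": -0.0071, "dz": 0.0087, "claw": 0}]
```

step_arm(steps=[{"wx":0,"wy":0,"wz":1.7,"dx":0.03,"dy":0.011,"dz":-0.002,"claw":0},{"wx":0,"wy":0,"wz":1.7,"dx":0.03,"dy":0.01,"dz":-0.002,"claw":0},{"wx":0,"wy":0,"wz":1.7,"dx":0.03,"dy":0.009,"dz":-0.002,"claw":0},{"wx":0,"wy":0,"wz":1.7,"dx":0.031,"dy":0.008,"dz":-0.002,"claw":0},{"wx":0,"wy":0,"wz":1.7,"dx":0.031,"dy":0.007,"dz":-0.002,"claw":0},{"wx":0,"wy":0,"wz":1.7,"dx":0.031,"dy":0.006,"dz":-0.002,"claw":0},{"wx":0,"wy":0,"wz":1.7,"dx":0.031,"dy":0.005,"dz":-0.002,"claw":0},{"wx":0,"wy":0,"wz":1.7,"dx":0.02,"dy":0.004,"dz":-0.002,"claw":0},{"wx":0,"wy":0,"wz":0,"dx":0,"dy":0,"dz":0,"claw":0}])

```text
t: 4.73
position: [0.5741, -0.0799, 0.2832]
eef_rot: [-178.4, -0.8, 81.0]
ft_force: [-0.2, -0.2, -2.0]
finger_gap: 0.079
```

```bash
python3 -c "
from h import *
st();plan([.577,-.076,.21],[135,0,82],claw=0,wmax=6)
"
```

```text
{'t': 4.7333, 'q': [-13.9025, 9.9305, 65.5498, 0.6662, 106.2165, -4.6927], 'position': [0.5741, -0.0799, 0.2832], 'eef_rot': [-178.3625, -0.7815, 80.9556], 'ft_force': [-0.1506, -0.1648, -1.9777], 'finger_gap': 0.079}
8 [{"wx": -5.8, "wy": 0.0, "wz": -0.2, "dx": 0.0004, "dy": 0.0005, "dz": 0.0091, "claw": 0}, {"wx": -5.8, "wy": 0.0, "wz": -0.2, "dx": 0.0004, "dy": -0.0004, "dz": 0.0092, "claw": 0}, {"wx": -5.8, "wy": 0.0, "wz": -0.2, "dx": 0.0004, "dy": -0.0013, "dz": 0.0091, "claw": 0}, {"wx": -5.8, "wy": 0.0, "wz": -0.2, "dx": 0.0004, "dy": -0.0022, "dz": 0.0089, "claw": 0}, {"wx": -5.8, "wy": 0.0, "wz": -0.2, "dx": 0.0005, "dy": -0.0031, "dz": 0.0086, "claw": 0}, {"wx": -5.8, "wy": 0.0, "wz": -0.2, "dx": 0.0005, "dy": -0.004, "dz": 0.0083, "claw": 0}, {"wx": -5.8, "wy": 0.0, "wz": -0.2, "dx": 0.0005, "dy": -0.0048, "dz": 0.0078, "claw": 0}, {"wx": -5.8, "wy": 0.0, "wz": -0.2, "dx": 0.0005, "dy": -0.0056, "dz": 0.0073, "claw": 0}]
```

step_arm(steps=[{"wx":-5.8,"wy":0,"wz":-0.2,"dx":0.0004,"dy":0.0005,"dz":0.009,"claw":0},{"wx":-5.8,"wy":0,"wz":-0.2,"dx":0.0004,"dy":-0.0004,"dz":0.009,"claw":0},{"wx":-5.8,"wy":0,"wz":-0.2,"dx":0.0004,"dy":-0.0013,"dz":0.009,"claw":0},{"wx":-5.8,"wy":0,"wz":-0.2,"dx":0.0004,"dy":-0.002,"dz":0.009,"claw":0},{"wx":-5.8,"wy":0,"wz":-0.2,"dx":0.0005,"dy":-0.003,"dz":0.0086,"claw":0},{"wx":-5.8,"wy":0,"wz":-0.2,"dx":0.0005,"dy":-0.004,"dz":0.008,"claw":0},{"wx":-5.8,"wy":0,"wz":-0.2,"dx":0.0005,"dy":-0.005,"dz":0.008,"claw":0},{"wx":0,"wy":0,"wz":0,"dx":0,"dy":0,"dz":0,"claw":0}])

```text
t: 5.4
position: [0.5668, -0.0771, 0.1851]
eef_rot: [141.6, -0.1, 82.5]
ft_force: [-2.6, 1.3, -6.3]
finger_gap: 0.082
```

```bash
cat > kin.py <<'E'
from h import *
from scipy.optimize import least_squares
L=[json.loads(l) for l in open('log.txt')]
def fk(x,q):
    h,a0,L1,L2,e,t,lat=x
    q1,a,b,_,c,_=np.radians(q); s=a+b; u=s+c
    r=a0+L1*np.sin(a)+L2*np.sin(s)+e*np.cos(s)+t*np.sin(u); z=h+L1*np.cos(a)+L2*np.cos(s)-e*np.sin(s)+t*np.cos(u)
    return np.array([r*np.cos(q1)-lat*np.sin(q1),r*np.sin(q1)+lat*np.cos(q1),z])
x0=[.35,0,.4,.4,0,.25,.05]
f=lambda x:np.concatenate([np.concatenate([fk(x,q)-p for q,p,_ in L])*1000,(np.array(x)-x0)*.2])
r=least_squares(f,x0);x=r.x;print(x.round(4),np.abs(r.fun).max())
# reachable tilt: TCP at radius ~R,z, tool angle u
lo=np.array([-43.37,15.69,9.47]);hi=np.array([116.18,146.23,152.12])
for R,z in ((.57,.17),(.55,.14),(.55,.11),(.55,.095)):
    for u in (140,130,120,115,110,105,100,95):
        best=least_squares(lambda w:[*( (lambda P:[(P[0]-R)*1000,(P[2]-z)*1000])(fk([*x[:6],0],[0,w[0],w[1],0,u-w[0]-w[1],0]))),0],[15,95])
        w=best.x; g=np.array([*w,u-w.sum()])
        print(R,z,u,g.round(0),'ok' if best.cost<.1 and (g>lo).all() and (g<hi).all() else '--')
E
python3 -c "
from h import *
st()"; python3 kin.py
```

```text
{'t': 5.4, 'q': [-16.9615, -17.7034, 110.9597, 7.8382, 49.0298, -12.4994], 'position': [0.5668, -0.0771, 0.1851], 'eef_rot': [141.6313, -0.1065, 82.4529], 'ft_force': [-2.6412, 1.3, -6.3096], 'finger_gap': 0.0821}
[0.1551 0.001  0.4544 0.4975 0.1025 0.3452 0.0609] 29.393261884055804
0.57 0.17 140 [-18. 114.  44.] ok
0.57 0.17 130 [-22. 122.  30.] ok
0.57 0.17 120 [-24. 129.  15.] ok
0.57 0.17 115 [-24. 132.   7.] --
0.57 0.17 110 [-23. 135.  -3.] --
0.57 0.17 105 [-20. 138. -13.] --
0.57 0.17 100 [-16. 140. -24.] --
0.57 0.17 95 [-11. 141. -35.] --
0.55 0.14 140 [-19. 118.  41.] ok
0.55 0.14 130 [-23. 126.  27.] ok
0.55 0.14 120 [-25. 133.  11.] ok
0.55 0.14 115 [-24. 136.   3.] --
0.55 0.14 110 [-22. 139.  -7.] --
0.55 0.14 105 [-19. 142. -18.] --
0.55 0.14 100 [-14. 143. -30.] --
0.55 0.14 95 [ -7. 145. -42.] --
0.55 0.11 140 [-17. 120.  37.] ok
0.55 0.11 130 [-20. 128.  22.] ok
0.55 0.11 120 [-21. 135.   6.] --
0.55 0.11 115 [-20. 138.  -3.] --
0.55 0.11 110 [-17. 141. -14.] --
0.55 0.11 105 [-13. 143. -25.] --
0.55 0.11 100 [ -6. 144. -38.] --
0.55 0.11 95 [  1. 145. -51.] --
0.55 0.095 140 [-16. 122.  34.] ok
0.55 0.095 130 [-19. 129.  20.] ok
0.55 0.095 120 [-19. 136.   3.] --
0.55 0.095 115 [-17. 139.  -7.] --
0.55 0.095 110 [-14. 141. -17.] --
0.55 0.095 105 [ -9. 143. -29.] --
0.55 0.095 100 [ -2. 144. -42.] --
0.55 0.095 95 [  6. 144. -55.] --
```

step_arm(steps=[{"wx":0,"wy":0,"wz":0,"dx":0,"dy":0,"dz":0,"claw":0},{"wx":0,"wy":0,"wz":0,"dx":0,"dy":0,"dz":0,"claw":0}])

```text
t: 5.57
position: [0.5616, -0.0775, 0.1779]
eef_rot: [142.5, -0.1, 82.3]
ft_force: [0.2, 0.6, -2.4]
finger_gap: 0.086
```

```bash
cat >> h.py <<'E'
C=np.array([.6165,-.083]);U=np.array([np.cos(np.radians(8)),-np.sin(np.radians(8))]);V=np.array([-U[1],U[0]])
def cr(p): d=np.array(p[:2])-C; return d@U,d@V
def wd(x,y,z): return [*(C+x*U+y*V),z]
def edge(d=.1216):
    s=manip.read_state(); R=Ro.from_euler('xyz',s['eef_rot'],degrees=True); e=s['position']+R.apply([0,0,d]); n=R.apply([0,4e-3,0])
    print('TCP crate',np.round(cr(s['position']),4),'edge crate',np.round(cr(e),4),'z',e[2].round(4),'low corner z',(e-abs(n))[2].round(4),'ytool crate yaw', np.degrees(np.arctan2(n[1],n[0])).round(1))
E
python3 -c "
from h import *
st();edge()
p=manip.grab_frame('scene');save(p,'s1.png');W=cloud(p);q=W.reshape(-1,3)
cv2.imwrite('pics/s1c.png',cv2.resize(p['frame'][100:320,170:420,::-1],None,fx=2.4,fy=2.4))
"
```

```text
{'t': 5.5667, 'q': [-17.1072, -17.7275, 111.4689, 7.6991, 49.3554, -12.4861], 'position': [0.5616, -0.0775, 0.1779], 'eef_rot': [142.4505, -0.1127, 82.3476], 'ft_force': [0.235, 0.6293, -2.3544], 'finger_gap': 0.0864}
TCP crate [-0.0551 -0.0022] edge crate [ 0.019  -0.0016] z 0.0815 low corner z 0.0791 ytool crate yaw -7.7
```

View pics/s1c.png

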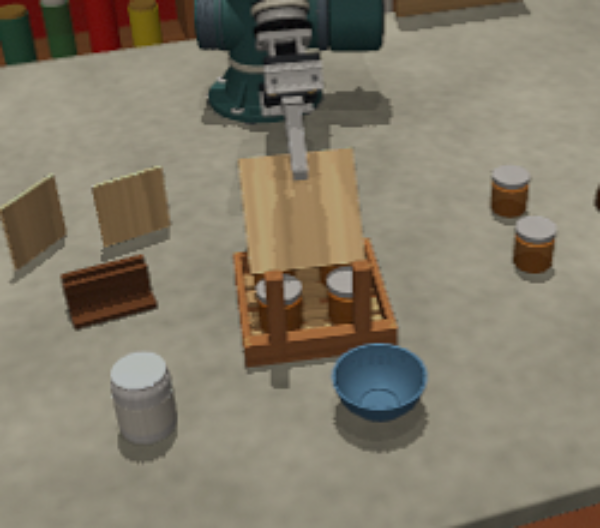

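```bash
python3 -c "
from h import *
plan(wd(-.035,.001,.170),[132,0,82],claw=0,wmax=4,vmax=.01)"
```

```text
3 [{"wx": -3.4, "wy": -0.1, "wz": 0.1, "dx": 0.0011, "dy": 0.003, "dz": 0.0064, "claw": 0}, {"wx": -3.4, "wy": -0.1, "wz": 0.1, "dx": 0.0011, "dy": 0.0026, "dz": 0.0066, "claw": 0}, {"wx": -3.4, "wy": -0.1, "wz": 0.1, "dx": 0.0011, "dy": 0.0022, "dz": 0.0067, "claw": 0}]
```

step_arm(steps=[{"wx":-3,"wy":0,"wz":0,"dx":0.001,"dy":0.004,"dz":0.006,"claw":0},{"wx":-3,"wy":0,"wz":0,"dx":0.001,"dy":0.004,"dz":0.006,"claw":0},{"wx":-3,"wy":0,"wz":0,"dx":0.001,"dy":0.003,"dz":0.006,"claw":0},{"wx":0,"wy":0,"wz":0,"dx":0,"dy":0,"dz":0,"claw":0}])

```text
t: 5.95
position: [0.5918, -0.0814, 0.1851]
eef_rot: [132.4, 0.1, 82.3]
ft_force: [-1.0, 1.2, -2.5]
finger_gap: 0.079
```

```bash
python3 -c "
from h import *
st();edge();plan(wd(-.035,.001,.164),[131,0,82],claw=0,wmax=4,vmax=.01)"
```

```text
{'t': 5.95, 'q': [-17.2397, -18.2438, 115.7522, 11.9074, 35.8248, -16.2575], 'position': [0.5918, -0.0814, 0.1851], 'eef_rot': [132.3576, 0.138, 82.2921], 'ft_force': [-0.9664, 1.1623, -2.5477], 'finger_gap': 0.0793}
TCP crate [-0.0246 -0.0019] edge crate [ 0.0652 -0.0016] z 0.1031 low corner z 0.1002 ytool crate yaw -7.6
3 [{"wx": -0.5, "wy": 0.0, "wz": 0.1, "dx": 0.001, "dy": -0.0075, "dz": 0.0022, "claw": 0}, {"wx": -0.5, "wy": 0.0, "wz": 0.1, "dx": 0.001, "dy": -0.0075, "dz": 0.0021, "claw": 0}, {"wx": -0.5, "wy": 0.0, "wz": 0.1, "dx": 0.001, "dy": -0.0075, "dz": 0.0021, "claw": 0}]
```

step_arm(steps=[{"wx":-0.3,"wy":0,"wz":0,"dx":0.001,"dy":-0.0065,"dz":0.001,"claw":0},{"wx":0,"wy":0,"wz":0,"dx":0.001,"dy":-0.006,"dz":0.001,"claw":0},{"wx":0,"wy":0,"wz":0,"dx":0.001,"dy":-0.003,"dz":0.001,"claw":0},{"wx":0,"wy":0,"wz":0,"dx":0,"dy":0,"dz":0,"claw":0}])

```text
t: 6.28
position: [0.5879, -0.0789, 0.1776]
eef_rot: [131.8, 0.2, 82.3]
ft_force: [0.8, -1.2, -2.0]
finger_gap: 0.081
```

```bash
python3 -c "
from h import *
st();edge()"
```

```text
{'t': 6.2833, 'q': [-17.0228, -18.6948, 117.2372, 12.0899, 34.2409, -16.468], 'position': [0.5879, -0.0789, 0.1776], 'eef_rot': [131.8276, 0.2456, 82.2968], 'ft_force': [0.8208, -1.1915, -1.995], 'finger_gap': 0.0807}
TCP crate [-0.0289  0.    ] edge crate [0.0617 0.0002] z 0.0965 low corner z 0.0935 ytool crate yaw -7.4
```

step_arm(steps=[{"wx":0,"wy":0,"wz":0,"dx":0,"dy":-0.005,"dz":0.003,"claw":0},{"wx":0,"wy":0,"wz":0,"dx":0,"dy":-0.005,"dz":0.003,"claw":0},{"wx":0,"wy":0,"wz":0,"dx":0,"dy":-0.003,"dz":0.002,"claw":0},{"wx":0,"wy":0,"wz":0,"dx":0,"dy":-0.002,"dz":0.001,"claw":0}])

```text
t: 6.62
position: [0.5855, -0.0787, 0.1613]
eef_rot: [131.7, 0.3, 82.3]
ft_force: [-0.1, 0.5, -1.6]
finger_gap: 0.08
```

```bash
python3 -c "
from h import *
st();edge()"
```

```text
{'t': 6.6167, 'q': [-17.1195, -18.1649, 118.9003, 13.0052, 31.9834, -17.6073], 'position': [0.5855, -0.0787, 0.1613], 'eef_rot': [131.6869, 0.2882, 82.3215], 'ft_force': [-0.0999, 0.4833, -1.5889], 'finger_gap': 0.0799}
TCP crate [-0.0313 -0.0001] edge crate [ 0.0595 -0.    ] z 0.0804 low corner z 0.0775 ytool crate yaw -7.4
```

Close to contact; continue in 1–1.5 mm increments.

step_arm(steps=[{"wx":0,"wy":0,"wz":0,"dx":0,"dy":-0.0012,"dz":0.0008,"claw":0},{"wx":0,"wy":0,"wz":0,"dx":0,"dy":-0.0012,"dz":0.0008,"claw":0},{"wx":0,"wy":0,"wz":0,"dx":0,"dy":-0.0012,"dz":0.0008,"claw":0},{"wx":0,"wy":0,"wz":0,"dx":0,"dy":-0.0012,"dz":0.0008,"claw":0}])

```text
t: 6.95
position: [0.5854, -0.0789, 0.1569]
eef_rot: [131.4, 0.3, 82.3]
ft_force: [-0.9, 1.5, 1.7]
finger_gap: 0.083
```

```bash
python3 -c "
from h import *
st();edge()"
```

```text
{'t': 6.95, 'q': [-17.1532, -17.9599, 119.4236, 13.4226, 31.0467, -18.0172], 'position': [0.5854, -0.0789, 0.1569], 'eef_rot': [131.4467, 0.2616, 82.2681], 'ft_force': [-0.9488, 1.4639, 1.6831], 'finger_gap': 0.0826}
TCP crate [-0.0313 -0.0003] edge crate [ 0.0598 -0.0002] z 0.0764 low corner z 0.0734 ytool crate yaw -7.4
```

step_arm(steps=[{"wx":0,"wy":0,"wz":0,"dx":0,"dy":-0.0008,"dz":0.0005,"claw":0},{"wx":0,"wy":0,"wz":0,"dx":0,"dy":-0.0008,"dz":0.0005,"claw":0},{"wx":0,"wy":0,"wz":0,"dx":0,"dy":-0.0004,"dz":0.0003,"claw":0},{"wx":0,"wy":0,"wz":0,"dx":0,"dy":0,"dz":0,"claw":0}])

```text
t: 7.28
position: [0.5861, -0.079, 0.1567]
eef_rot: [131.2, 0.3, 82.3]
ft_force: [-1.3, 0.2, 1.3]
finger_gap: 0.081
```

```bash
python3 -c "
from h import *
st();edge()"
```

```text
{'t': 7.2833, 'q': [-17.1581, -17.9212, 119.5494, 13.6139, 30.6606, -18.2014], 'position': [0.5861, -0.079, 0.1567], 'eef_rot': [131.2116, 0.2673, 82.257], 'ft_force': [-1.2869, 0.2201, 1.3131], 'finger_gap': 0.0811}
TCP crate [-0.0307 -0.0003] edge crate [ 0.0608 -0.0003] z 0.0766 low corner z 0.0736 ytool crate yaw -7.4
```

step_arm(steps=[{"wx":0,"wy":0,"wz":0,"dx":0,"dy":0,"dz":0,"claw":0.15},{"wx":0,"wy":0,"wz":0,"dx":0,"dy":0,"dz":0,"claw":0.2},{"wx":0,"wy":0,"wz":0,"dx":0,"dy":0,"dz":0,"claw":0.25},{"wx":0,"wy":0,"wz":0,"dx":0,"dy":0,"dz":0,"claw":0.3},{"wx":0,"wy":0,"wz":0,"dx":0,"dy":0,"dz":0,"claw":0.35},{"wx":0,"wy":0,"wz":0,"dx":0,"dy":0,"dz":0,"claw":0.4},{"wx":0,"wy":0,"wz":0,"dx":0,"dy":0,"dz":0,"claw":0.4}])

```text
t: 7.87
position: [0.5852, -0.0789, 0.1543]
eef_rot: [131.4, 0.3, 82.3]
ft_force: [-0.3, -0.5, -0.7]
finger_gap: 0.398
```

```bash
python3 -c "
from h import *
st();edge()
p=manip.grab_frame('scene')
cv2.imwrite('pics/s2c.png',cv2.resize(p['frame'][150:290,220:360,::-1],None,fx=3.5,fy=3.5))
"
```

```text
{'t': 7.8667, 'q': [-17.1609, -17.8359, 119.6512, 13.5567, 30.7026, -18.2253], 'position': [0.5852, -0.0789, 0.1543], 'eef_rot': [131.4454, 0.3012, 82.2925], 'ft_force': [-0.304, -0.5006, -0.6755], 'finger_gap': 0.3977}
TCP crate [-0.0316 -0.0003] edge crate [ 0.0595 -0.0003] z 0.0738 low corner z 0.0708 ytool crate yaw -7.4
```

View pics/s2c.png

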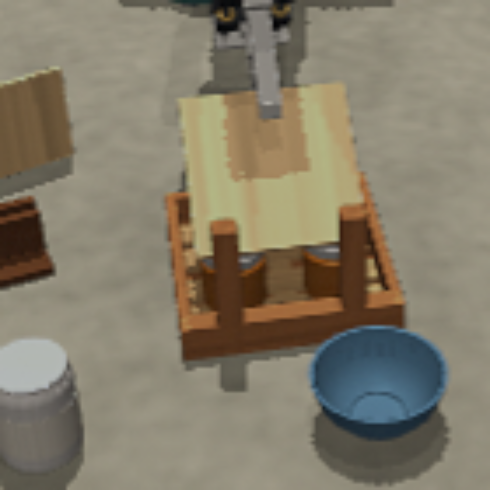

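step_arm(steps=[{"wx":0,"wy":0,"wz":0,"dx":0,"dy":0,"dz":0,"claw":0.45},{"wx":0,"wy":0,"wz":0,"dx":0,"dy":0,"dz":0,"claw":0.5},{"wx":0,"wy":0,"wz":0,"dx":0,"dy":0,"dz":0,"claw":0.55},{"wx":0,"wy":0,"wz":0,"dx":0,"dy":0,"dz":0,"claw":0.6},{"wx":0,"wy":0,"wz":0,"dx":0,"dy":0,"dz":0,"claw":0.65},{"wx":0,"wy":0,"wz":0,"dx":0,"dy":0,"dz":0,"claw":0.7},{"wx":0,"wy":0,"wz":0,"dx":0,"dy":0,"dz":0,"claw":0.75},{"wx":0,"wy":0,"wz":0,"dx":0,"dy":0,"dz":0,"claw":0.8},{"wx":0,"wy":0,"wz":0,"dx":0,"dy":0,"dz":0,"claw":0.85},{"wx":0,"wy":0,"wz":0,"dx":0,"dy":0,"dz":0,"claw":0.85}])

```text
t: 8.75
position: [0.5852, -0.079, 0.1543]
eef_rot: [131.4, 0.3, 82.3]
ft_force: [0.6, 0.7, -1.1]
finger_gap: 0.848
```

```bash
cat >> h.py <<'E'
def board():
    p=manip.grab_frame('scene');W=cloud(p)
    for n in ('scene',):
        q=W.reshape(-1,3);q=q[~np.isnan(q[:,0])];c=np.array([cr(w) for w in q[:,:2]]) if False else np.stack([(q[:,:2]-C)@U,(q[:,:2]-C)@V],1)
        m=(abs(c[:,0])<.1)&(abs(c[:,1])<.09)&(q[:,2]>.06)&(q[:,2]<.25)
        for y in (-.05,-.025,.03,.055):
            k=m&(abs(c[:,1]-y)<.006); 
            s=(k)&(c[:,0]<.07)&(c[:,0]>-.07); A=np.polyfit(c[s,0],q[s,2],1) if s.sum()>5 else [0,0]
            print('y',y,'x range',np.percentile(c[k,0],[2,98]).round(3),'slope deg',np.degrees(np.arctan(A[0])).round(1),'z at0',round(A[1],4))
        m&=(q[:,2]<.12)&(c[:,0]<.075); r=cv2.minAreaRect((c[m]*1000).astype(np.float32)); print('rect',r)
    return p
E
python3 -c "
from h import *
st();edge();board();a=plan(wd(-.036,-.0003,.095),[131.4,0,82.3],claw=.85,vmax=.008)"
```

```text
{'t': 8.75, 'q': [-17.164, -17.831, 119.6507, 13.5477, 30.6989, -18.2271], 'position': [0.5852, -0.079, 0.1543], 'eef_rot': [131.4476, 0.3113, 82.2915], 'ft_force': [0.5844, 0.7372, -1.084], 'finger_gap': 0.848}
TCP crate [-0.0316 -0.0004] edge crate [ 0.0596 -0.0004] z 0.0738 low corner z 0.0708 ytool crate yaw -7.4
y -0.05 x range [-0.065  0.1  ] slope deg -26.2 z at0 0.1118
y -0.025 x range [-0.087  0.063] slope deg -28.7 z at0 0.1118
y 0.03 x range [-0.075  0.065] slope deg -27.4 z at0 0.1111
y 0.055 x range [-0.063  0.1  ] slope deg -26.3 z at0 0.1117
rect ((18.74399185180664, -0.8596115112304688), (145.2641143798828, 103.09222412109375), 89.88471984863281)
8 [{"wx": 0.0, "wy": 0.0, "wz": 0.0, "dx": 0.0001, "dy": -0.0059, "dz": 0.0045, "claw": 0.85}, {"wx": 0.0, "wy": 0.0, "wz": 0.0, "dx": 0.0, "dy": -0.0059, "dz": 0.0045, "claw": 0.85}, {"wx": 0.0, "wy": 0.0, "wz": 0.0, "dx": 0.0, "dy": -0.0059, "dz": 0.0045, "claw": 0.85}, {"wx": 0.0, "wy": 0.0, "wz": 0.0, "dx": 0.0, "dy": -0.0059, "dz": 0.0045, "claw": 0.85}, {"wx": 0.0, "wy": 0.0, "wz": 0.0, "dx": 0.0, "dy": -0.0059, "dz": 0.0045, "claw": 0.85}, {"wx": 0.0, "wy": 0.0, "wz": 0.0, "dx": 0.0, "dy": -0.0059, "dz": 0.0045, "claw": 0.85}, {"wx": 0.0, "wy": 0.0, "wz": 0.0, "dx": 0.0, "dy": -0.0059, "dz": 0.0045, "claw": 0.85}, {"wx": 0.0, "wy": 0.0, "wz": 0.0, "dx": 0.0, "dy": -0.0059, "dz": 0.0045, "claw": 0.85}]
```

Board square, at 26° on the finger. Lower it straight down.

step_arm(steps=[{"wx":0,"wy":0,"wz":0,"dx":0,"dy":-0.005,"dz":0.004,"claw":0.85},{"wx":0,"wy":0,"wz":0,"dx":0,"dy":-0.006,"dz":0.0045,"claw":0.85},{"wx":0,"wy":0,"wz":0,"dx":0,"dy":-0.006,"dz":0.0045,"claw":0.85},{"wx":0,"wy":0,"wz":0,"dx":0,"dy":-0.006,"dz":0.0045,"claw":0.85},{"wx":0,"wy":0,"wz":0,"dx":0,"dy":-0.004,"dz":0.003,"claw":0.85},{"wx":0,"wy":0,"wz":0,"dx":0,"dy":0,"dz":0,"claw":0.85}])

```text
t: 9.3
position: [0.5814, -0.0786, 0.1154]
eef_rot: [131.6, 0.3, 82.3]
ft_force: [-0.1, -0.4, -0.6]
finger_gap: 0.848
```

```bash
python3 -c "
from h import *
st();edge();board();a=plan(wd(-.036,-.0003,.095),[131.4,0,82.3],claw=.85,vmax=.008)"
```

```text
{'t': 9.3, 'q': [-17.2861, -15.4433, 122.7043, 16.2573, 25.6163, -21.3474], 'position': [0.5814, -0.0786, 0.1154], 'eef_rot': [131.6004, 0.2993, 82.2942], 'ft_force': [-0.1201, -0.4157, -0.5687], 'finger_gap': 0.848}
TCP crate [-0.0354 -0.0005] edge crate [ 0.0555 -0.0005] z 0.0347 low corner z 0.0317 ytool crate yaw -7.4
y -0.05 x range [-0.067  0.1  ] slope deg -10.0 z at0 0.094
y -0.025 x range [-0.074  0.068] slope deg -41.7 z at0 0.1182
y 0.03 x range [-0.074  0.069] slope deg -41.3 z at0 0.1164
y 0.055 x range [-0.069  0.099] slope deg -8.7 z at0 0.0946
rect ((-12.808067321777344, -0.870574951171875), (145.235595703125, 170.02537536621094), 89.88111114501953)
3 [{"wx": -0.1, "wy": 0.1, "wz": 0.1, "dx": 0.0001, "dy": -0.0054, "dz": 0.0044, "claw": 0.85}, {"wx": -0.1, "wy": 0.1, "wz": 0.1, "dx": 0.0001, "dy": -0.0054, "dz": 0.0044, "claw": 0.85}, {"wx": -0.1, "wy": 0.1, "wz": 0.1, "dx": 0.0001, "dy": -0.0054, "dz": 0.0044, "claw": 0.85}]
```

step_arm(steps=[{"wx":0,"wy":0,"wz":0,"dx":0,"dy":-0.005,"dz":0.003,"claw":0.85},{"wx":0,"wy":0,"wz":0,"dx":0,"dy":-0.005,"dz":0.003,"claw":0.85},{"wx":0,"wy":0,"wz":0,"dx":0,"dy":-0.004,"dz":0.002,"claw":0.85},{"wx":0,"wy":0,"wz":0,"dx":0,"dy":-0.003,"dz":0.002,"claw":0.85},{"wx":0,"wy":0,"wz":0,"dx":0,"dy":0,"dz":0,"claw":0.85}])

```text
t: 9.77
position: [0.578, -0.0784, 0.0955]
eef_rot: [131.5, 0.3, 82.3]
ft_force: [-0.8, -0.6, -0.3]
finger_gap: 0.85
```

```bash
python3 -c "
from h import *
st();edge();p=board()
cv2.imwrite('pics/s3c.png',cv2.resize(p['frame'][150:290,220:360,::-1],None,fx=3.5,fy=3.5))"
```

```text
{'t': 9.7667, 'q': [-17.425, -14.1933, 124.4478, 18.5516, 22.6719, -23.9087], 'position': [0.578, -0.0784, 0.0955], 'eef_rot': [131.4739, 0.324, 82.2816], 'ft_force': [-0.7945, -0.6128, -0.2808], 'finger_gap': 0.85}
TCP crate [-0.0387 -0.0008] edge crate [ 0.0524 -0.0008] z 0.0149 low corner z 0.0119 ytool crate yaw -7.4
y -0.05 x range [-0.072  0.1  ] slope deg -0.5 z at0 0.0833
y -0.025 x range [-0.076  0.069] slope deg -42.1 z at0 0.1144
y 0.03 x range [-0.074  0.068] slope deg -42.3 z at0 0.1129
y 0.055 x range [-0.071  0.1  ] slope deg -1.2 z at0 0.0835
rect ((-13.806434631347656, -1.2155685424804688), (144.89788818359375, 172.19068908691406), 89.8990707397461)
```

View pics/s3c.png

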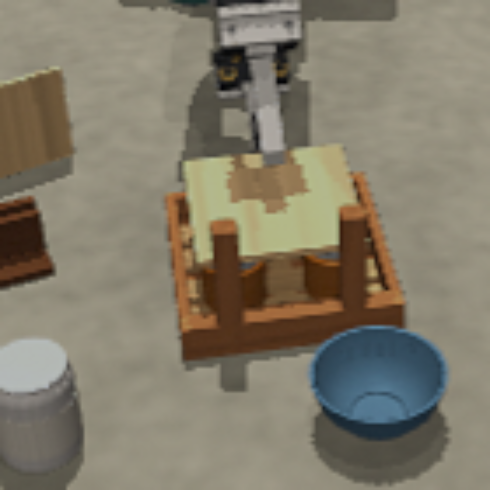

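step_arm(steps=[{"wx":0,"wy":0,"wz":0,"dx":0,"dy":-0.004,"dz":-0.001,"claw":0.85},{"wx":0,"wy":0,"wz":0,"dx":0,"dy":-0.0045,"dz":-0.005,"claw":0.85},{"wx":0,"wy":0,"wz":0,"dx":0,"dy":-0.0045,"dz":-0.005,"claw":0.85},{"wx":0,"wy":0,"wz":0,"dx":0,"dy":-0.0045,"dz":-0.005,"claw":0.85},{"wx":0,"wy":0,"wz":0,"dx":0,"dy":-0.0045,"dz":-0.005,"claw":0.85},{"wx":0,"wy":0,"wz":0,"dx":0,"dy":0,"dz":0,"claw":0.85}])

```text
t: 10.32
position: [0.5465, -0.0744, 0.0955]
eef_rot: [131.2, 0.4, 82.3]
ft_force: [0.1, 0.0, 0.8]
finger_gap: 0.853
```

```bash
python3 -c "
from h import *
st();edge();board()"
```

```text
{'t': 10.3167, 'q': [-18.5163, -19.5201, 128.3601, 19.5827, 24.0571, -25.4248], 'position': [0.5465, -0.0744, 0.0955], 'eef_rot': [131.1767, 0.3762, 82.2711], 'ft_force': [0.1318, 0.0242, 0.8316], 'finger_gap': 0.8532}
TCP crate [-0.0705 -0.0012] edge crate [ 0.021  -0.0013] z 0.0154 low corner z 0.0124 ytool crate yaw -7.3
y -0.05 x range [-0.071  0.1  ] slope deg -0.1 z at0 0.0823
y -0.025 x range [-0.099  0.07 ] slope deg -2.0 z at0 0.0818
y 0.03 x range [-0.099  0.069] slope deg -2.6 z at0 0.0813
y 0.055 x range [-0.072  0.099] slope deg -0.7 z at0 0.0826
rect ((-13.219085693359375, -1.4410476684570312), (144.65122985839844, 172.72030639648438), 89.87261962890625)
```

step_arm(steps=[{"wx":0,"wy":0,"wz":0,"dx":0,"dy":0.009,"dz":-0.014,"claw":0.85},{"wx":0,"wy":0,"wz":0,"dx":0,"dy":0.015,"dz":-0.016,"claw":0.85},{"wx":0,"wy":0,"wz":0,"dx":0,"dy":0.018,"dz":-0.018,"claw":0.85},{"wx":0,"wy":0,"wz":0,"dx":0,"dy":0.02,"dz":-0.02,"claw":0.85},{"wx":0,"wy":0,"wz":0,"dx":0,"dy":0.02,"dz":-0.02,"claw":0.85},{"wx":0,"wy":0,"wz":0,"dx":0,"dy":0.02,"dz":-0.02,"claw":0.85},{"wx":0,"wy":0,"wz":0,"dx":0,"dy":0,"dz":0,"claw":0.85}])

```text
t: 10.95
position: [0.5305, -0.0717, 0.2488]
eef_rot: [131.3, 0.4, 82.1]
ft_force: [1.0, 0.8, 2.0]
finger_gap: 0.853
```

```bash
python3 -c "
from h import *
st();a=plan([.55,.08,.25],[180,0,82],claw=.9,vmax=.033,wmax=6);plan([.617,.2335,.15],[180,0,82],claw=.9,start=a)"
```

```text
{'t': 10.95, 'q': [-18.9205, -31.0329, 116.9156, 11.1555, 46.4225, -15.3474], 'position': [0.5305, -0.0717, 0.2488], 'eef_rot': [131.2571, 0.356, 82.1368], 'ft_force': [1.0439, 0.817, 2.0041], 'finger_gap': 0.8528}
9 [{"wx": 5.4, "wy": 0.0, "wz": 0.0, "dx": 0.017, "dy": 0.0001, "dz": -0.0003, "claw": 0.9}, {"wx": 5.4, "wy": 0.0, "wz": 0.0, "dx": 0.017, "dy": 0.0, "dz": -0.0003, "claw": 0.9}, {"wx": 5.4, "wy": 0.0, "wz": 0.0, "dx": 0.017, "dy": 0.0, "dz": -0.0003, "claw": 0.9}, {"wx": 5.4, "wy": 0.0, "wz": 0.0, "dx": 0.017, "dy": 0.0, "dz": -0.0003, "claw": 0.9}, {"wx": 5.4, "wy": 0.0, "wz": 0.0, "dx": 0.017, "dy": -0.0001, "dz": -0.0002, "claw": 0.9}, {"wx": 5.4, "wy": 0.0, "wz": 0.0, "dx": 0.017, "dy": -0.0001, "dz": -0.0002, "claw": 0.9}, {"wx": 5.4, "wy": 0.0, "wz": 0.0, "dx": 0.017, "dy": -0.0001, "dz": -0.0002, "claw": 0.9}, {"wx": 5.4, "wy": 0.0, "wz": 0.0, "dx": 0.017, "dy": -0.0002, "dz": -0.0002, "claw": 0.9}, {"wx": 5.4, "wy": 0.0, "wz": 0.0, "dx": 0.017, "dy": -0.0002, "dz": -0.0002, "claw": 0.9}]
6 [{"wx": 0.0, "wy": 0.0, "wz": 0.0, "dx": 0.0269, "dy": 0.0075, "dz": 0.0167, "claw": 0.9}, {"wx": 0.0, "wy": 0.0, "wz": 0.0, "dx": 0.0269, "dy": 0.0075, "dz": 0.0167, "claw": 0.9}, {"wx": 0.0, "wy": 0.0, "wz": 0.0, "dx": 0.0269, "dy": 0.0075, "dz": 0.0167, "claw": 0.9}, {"wx": 0.0, "wy": 0.0, "wz": 0.0, "dx": 0.0269, "dy": 0.0075, "dz": 0.0167, "claw": 0.9}, {"wx": 0.0, "wy": 0.0, "wz": 0.0, "dx": 0.0269, "dy": 0.0075, "dz": 0.0167, "claw": 0.9}, {"wx": 0.0, "wy": 0.0, "wz": 0.0, "dx": 0.0269, "dy": 0.0075, "dz": 0.0167, "claw": 0.9}]
```

step_arm(steps=[{"wx":5.4,"wy":0,"wz":0,"dx":0.017,"dy":0,"dz":0,"claw":0.95},{"wx":5.4,"wy":0,"wz":0,"dx":0.017,"dy":0,"dz":0,"claw":0.95},{"wx":5.4,"wy":0,"wz":0,"dx":0.017,"dy":0,"dz":0,"claw":0.95},{"wx":5.4,"wy":0,"wz":0,"dx":0.017,"dy":0,"dz":0,"claw":0.95},{"wx":5.4,"wy":0,"wz":0,"dx":0.017,"dy":0,"dz":0,"claw":0.95},{"wx":5.4,"wy":0,"wz":0,"dx":0.017,"dy":0,"dz":0,"claw":0.95},{"wx":5.4,"wy":0,"wz":0,"dx":0.017,"dy":0,"dz":0,"claw":0.95},{"wx":5.4,"wy":0,"wz":0,"dx":0.017,"dy":0,"dz":0,"claw":0.95},{"wx":5.4,"wy":0,"wz":0,"dx":0.017,"dy":0,"dz":0,"claw":0.95},{"wx":0,"wy":0,"wz":0,"dx":0.027,"dy":0.0075,"dz":0.01,"claw":0.95},{"wx":0,"wy":0,"wz":0,"dx":0.027,"dy":0.0075,"dz":0.012,"claw":0.95},{"wx":0,"wy":0,"wz":0,"dx":0.027,"dy":0.0075,"dz":0.015,"claw":0.95},{"wx":0,"wy":0,"wz":0,"dx":0.027,"dy":0.0075,"dz":0.015,"claw":0.95},{"wx":0,"wy":0,"wz":0,"dx":0.027,"dy":0.0075,"dz":0.015,"claw":0.95},{"wx":0,"wy":0,"wz":0,"dx":0,"dy":0,"dz":0,"claw":0.95}])

```text
t: 12.2
position: [0.6096, 0.2206, 0.1621]
eef_rot: [-177.8, 0.5, 81.7]
ft_force: [-0.4, -0.6, -1.3]
finger_gap: 0.951
```

```bash
python3 -c "
from h import *
st();plan([.617,.2335,.10],[180,0,82],claw=.95)"
```

```text
{'t': 12.2, 'q': [14.6538, 20.1024, 66.7112, 0.4335, 95.4395, 22.9632], 'position': [0.6096, 0.2206, 0.1621], 'eef_rot': [-177.7566, 0.4802, 81.7326], 'ft_force': [-0.4416, -0.6056, -1.2633], 'finger_gap': 0.9512}
2 [{"wx": -1.1, "wy": 0.2, "wz": -0.1, "dx": 0.0072, "dy": 0.0039, "dz": 0.0309, "claw": 0.95}, {"wx": -1.1, "wy": 0.2, "wz": -0.1, "dx": 0.0071, "dy": 0.0033, "dz": 0.031, "claw": 0.95}]
```

step_arm(steps=[{"wx":-1.1,"wy":0.2,"wz":0,"dx":0.007,"dy":0.004,"dz":0.03,"claw":0.95},{"wx":-1.0,"wy":0.2,"wz":0,"dx":0.006,"dy":0.003,"dz":0.028,"claw":0.95},{"wx":0,"wy":0,"wz":0,"dx":0,"dy":0,"dz":0,"claw":0.95}])

```text
t: 12.45
position: [0.6179, 0.2341, 0.0998]
eef_rot: [-179.9, 0.1, 81.9]
ft_force: [-1.6, -0.6, -0.5]
finger_gap: 0.948
```

```bash
python3 -c "
from h import *
st();a=plan([.617,.2335,.08],[180,0,82],claw=.95);plan([.617,.2335,.03],[180,0,82],claw=.95,start=a,vmax=.02)
p=manip.grab_frame('top');s=manip.read_state();E=np.array(p['extrinsics'])
b=manip.grab_frame('scene')
x=lambda p,P:cv2.projectPoints(np.array([P],float),cv2.Rodrigues(np.array(p['extrinsics'])[:3,:3])[0],np.array(p['extrinsics'])[:3,3],K(p),np.array(p['distortion']))[0][0,0].astype(int)
o=[]
for q in (p,b):
  c=x(q,[.617,.2335,.05]);o.append(cv2.resize(q['frame'][c[1]-45:c[1]+45,c[0]-48:c[0]+48,::-1],(390,365)))
cv2.imwrite('pics/j2.png',np.hstack(o))"
```

```text
{'t': 12.45, 'q': [15.8617, 21.6954, 71.7233, -0.0529, 86.6668, 23.9555], 'position': [0.6179, 0.2341, 0.0998], 'eef_rot': [-179.9432, 0.083, 81.9094], 'ft_force': [-1.6269, -0.6083, -0.5449], 'finger_gap': 0.9484}
1 [{"wx": -0.1, "wy": 0.1, "wz": -0.1, "dx": -0.0007, "dy": -0.0008, "dz": 0.0198, "claw": 0.95}]
3 [{"wx": 0.0, "wy": 0.0, "wz": 0.0, "dx": 0.0, "dy": 0.0, "dz": 0.0167, "claw": 0.95}, {"wx": 0.0, "wy": 0.0, "wz": 0.0, "dx": 0.0, "dy": 0.0, "dz": 0.0167, "claw": 0.95}, {"wx": 0.0, "wy": 0.0, "wz": 0.0, "dx": 0.0, "dy": 0.0, "dz": 0.0167, "claw": 0.95}]
```

View pics/j2.png

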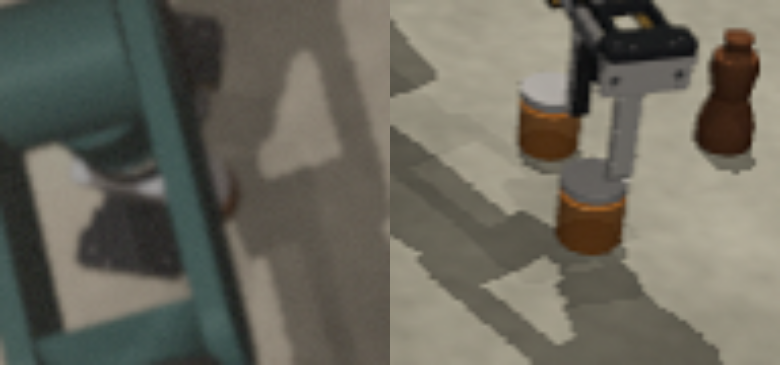

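```bash
python3 -c "
from h import *
b=manip.grab_frame('scene');s=manip.read_state();R=Ro.from_euler('xyz',s['eef_rot'],degrees=True)
x=lambda p,P:cv2.projectPoints(np.array([P],float),cv2.Rodrigues(np.array(p['extrinsics'])[:3,:3])[0],np.array(p['extrinsics'])[:3,3],K(p),np.array(p['distortion']))[0][0,0]
c=x(b,[.617,.2335,.05]).astype(int)
f=lambda P:np.round((x(b,P)-[c[0]-48,c[1]-45])*[390/96,365/90])
print('tip',f(s['position']+R.apply([0,.057,.011])),'lid',f([.617,.2335,.06]),'base',f([.617,.2335,0]))
p=b;W=cloud(p)
for o in manip.outline_of(p,'jar_a')[:3]:
  m=W[o['mask']];m=m[~np.isnan(m[:,0])]
  l=m[(m[:,2]>.058)&(m[:,2]<.066)]; w=m[(m[:,2]>.012)&(m[:,2]<.045)]
  k=least=np.linalg.lstsq(np.c_[2*w[:,:2],np.ones(len(w))],(w[:,:2]**2).sum(1),rcond=None)[0]
  from scipy.optimize import least_squares as ls
  g=ls(lambda v:np.hypot(*(w[:,:2]-v).T)-.028,l[:,:2].mean(0),loss='soft_l1',f_scale=.002).x
  print(o['score'],l[:,:2].mean(0).round(4),'fit',g.round(4))
"
```

```text
tip [230. 181.] lid [199. 176.] base [193. 236.]
0.9 [0.6212 0.2302] fit [0.6164 0.2352]
0.56 [0.4853 0.2558] fit [0.4805 0.2639]
0.23 [ 0.6948 -0.0958] fit [ 0.6837 -0.0935]
```

step_arm(steps=[{"wx":0,"wy":0,"wz":0,"dx":0,"dy":-0.001,"dz":0.018,"claw":0.95},{"wx":0,"wy":0,"wz":0,"dx":0,"dy":0,"dz":0.02,"claw":0.95},{"wx":0,"wy":0,"wz":0,"dx":0,"dy":0,"dz":0.018,"claw":0.95},{"wx":0,"wy":0,"wz":0,"dx":0,"dy":0,"dz":0.008,"claw":0.95},{"wx":0,"wy":0,"wz":0,"dx":0,"dy":0,"dz":0,"claw":0.95}])

```text
t: 13.07
position: [0.6318, 0.2331, 0.0607]
eef_rot: [177.9, -0.8, 81.6]
ft_force: [0.4, 0.4, -0.1]
finger_gap: 0.95
```

```bash
python3 -c "
from h import *
st();a=plan([.617,.2345,.032],[180,0,82],claw=.95)"
```

```text
{'t': 13.0667, 'q': [15.4734, 23.0313, 74.548, -0.0947, 80.1762, 23.9262], 'position': [0.6318, 0.2331, 0.0607], 'eef_rot': [177.9102, -0.8243, 81.5766], 'ft_force': [0.3829, 0.4237, -0.0867], 'finger_gap': 0.9498}
1 [{"wx": 2.1, "wy": -0.8, "wz": -0.4, "dx": -0.0012, "dy": -0.0159, "dz": 0.0281, "claw": 0.95}]
```

step_arm(steps=[{"wx":1.0,"wy":-0.4,"wz":0,"dx":0,"dy":-0.008,"dz":0,"claw":0.95},{"wx":1.0,"wy":-0.4,"wz":0,"dx":0,"dy":-0.006,"dz":0,"claw":0.95},{"wx":0,"wy":0,"wz":0,"dx":0,"dy":0,"dz":0,"claw":0.95}])

```text
t: 13.32
position: [0.6194, 0.2349, 0.066]
eef_rot: [179.7, -0.1, 81.5]
ft_force: [-0.3, -0.1, -0.5]
finger_gap: 0.953
```

```bash
python3 -c "
from h import *
st();a=plan([.617,.2345,.032],[180,0,82],claw=.95,vmax=.011)"
```

```text
{'t': 13.3167, 'q': [15.8655, 22.8419, 74.1409, -0.0015, 82.6984, 24.4008], 'position': [0.6194, 0.2349, 0.066], 'eef_rot': [179.7091, -0.1304, 81.4653], 'ft_force': [-0.2867, -0.1272, -0.5327], 'finger_gap': 0.9525}
4 [{"wx": 0.1, "wy": 0.0, "wz": -0.1, "dx": -0.0002, "dy": -0.0006, "dz": 0.0085, "claw": 0.95}, {"wx": 0.1, "wy": 0.0, "wz": -0.1, "dx": -0.0002, "dy": -0.0006, "dz": 0.0085, "claw": 0.95}, {"wx": 0.1, "wy": 0.0, "wz": -0.1, "dx": -0.0002, "dy": -0.0006, "dz": 0.0085, "claw": 0.95}, {"wx": 0.1, "wy": 0.0, "wz": -0.1, "dx": -0.0002, "dy": -0.0006, "dz": 0.0085, "claw": 0.95}]
```

step_arm(steps=[{"wx":0.3,"wy":0,"wz":-0.1,"dx":0,"dy":-0.002,"dz":0.01,"claw":0.95},{"wx":0.3,"wy":0,"wz":-0.1,"dx":0,"dy":-0.002,"dz":0.01,"claw":0.95},{"wx":0.3,"wy":0,"wz":-0.1,"dx":0,"dy":-0.002,"dz":0.01,"claw":0.95},{"wx":0.2,"wy":0,"wz":0,"dx":0,"dy":-0.001,"dz":0.005,"claw":0.95},{"wx":0,"wy":0,"wz":0,"dx":0,"dy":0,"dz":0,"claw":0.95}])

```text
t: 13.73
position: [0.6132, 0.2371, 0.031]
eef_rot: [-179.4, -0.3, 81.8]
ft_force: [-0.1, 0.2, -0.3]
finger_gap: 0.95
```

```bash
python3 -c "
from h import *
st();a=plan([.617,.2345,.032],[180,0,82],claw=.95,vmax=.011)"
```

```text
{'t': 13.7333, 'q': [15.9387, 24.3247, 76.2961, 0.5036, 79.8639, 24.0028], 'position': [0.6132, 0.2371, 0.031], 'eef_rot': [-179.3556, -0.2549, 81.8437], 'ft_force': [-0.0577, 0.2329, -0.3239], 'finger_gap': 0.9497}
1 [{"wx": -0.6, "wy": -0.3, "wz": -0.2, "dx": -0.002, "dy": 0.0041, "dz": -0.001, "claw": 0.95}]
```

step_arm(steps=[{"wx":-0.6,"wy":-0.3,"wz":0,"dx":-0.0025,"dy":0.004,"dz":-0.001,"claw":0.95},{"wx":0,"wy":0,"wz":0,"dx":0,"dy":0,"dz":0,"claw":0.8},{"wx":0,"wy":0,"wz":0,"dx":0,"dy":0,"dz":0,"claw":0.6},{"wx":0,"wy":0,"wz":0,"dx":0,"dy":0,"dz":0,"claw":0.4},{"wx":0,"wy":0,"wz":0,"dx":0,"dy":0,"dz":0,"claw":0.4},{"wx":0,"wy":0,"wz":0,"dx":0,"dy":0,"dz":0,"claw":0.4},{"wx":0,"wy":0,"wz":0,"dx":0,"dy":0,"dz":0,"claw":0.4},{"wx":0,"wy":0,"wz":0,"dx":0,"dy":0,"dz":0,"claw":0.4},{"wx":0,"wy":0,"wz":0,"dx":0,"dy":0,"dz":0,"claw":0.4}], grip_force=20)

```text
t: 14.48
position: [0.6169, 0.2335, 0.0309]
eef_rot: [-179.9, 0.1, 81.8]
ft_force: [0.7, -0.6, 0.3]
finger_gap: 0.595
```

```bash
python3 -c "
from h import *
st();s=manip.read_state()['position']"
```

```text
{'t': 14.4833, 'q': [15.8507, 24.3539, 76.2647, -0.0854, 79.4926, 24.0254], 'position': [0.6169, 0.2335, 0.0309], 'eef_rot': [-179.9326, 0.122, 81.841], 'ft_force': [0.7094, -0.6179, 0.3299], 'finger_gap': 0.5951}
```

```bash
python3 -c "
from h import *
s=manip.read_state()['position'];a=plan([s[0],s[1],.19],[180,0,82],claw=.4,vmax=.03);plan(wd(0,-.037,.18),[180,0,82],claw=.4,start=a,vmax=.033)"
```

```text
6 [{"wx": 0.0, "wy": 0.0, "wz": 0.0, "dx": -0.0001, "dy": 0.0, "dz": -0.0265, "claw": 0.4}, {"wx": 0.0, "wy": 0.0, "wz": 0.0, "dx": 0.0, "dy": 0.0, "dz": -0.0265, "claw": 0.4}, {"wx": 0.0, "wy": 0.0, "wz": 0.0, "dx": 0.0, "dy": 0.0, "dz": -0.0265, "claw": 0.4}, {"wx": 0.0, "wy": 0.0, "wz": 0.0, "dx": 0.0, "dy": 0.0, "dz": -0.0265, "claw": 0.4}, {"wx": 0.0, "wy": 0.0, "wz": 0.0, "dx": 0.0, "dy": 0.0, "dz": -0.0265, "claw": 0.4}, {"wx": 0.0, "wy": 0.0, "wz": 0.0, "dx": 0.0, "dy": 0.0, "dz": -0.0265, "claw": 0.4}]
11 [{"wx": 0.0, "wy": 0.0, "wz": 0.0, "dx": -0.0319, "dy": 0.004, "dz": 0.0009, "claw": 0.4}, {"wx": 0.0, "wy": 0.0, "wz": 0.0, "dx": -0.0319, "dy": 0.004, "dz": 0.0009, "claw": 0.4}, {"wx": 0.0, "wy": 0.0, "wz": 0.0, "dx": -0.0319, "dy": 0.004, "dz": 0.0009, "claw": 0.4}, {"wx": 0.0, "wy": 0.0, "wz": 0.0, "dx": -0.0319, "dy": 0.004, "dz": 0.0009, "claw": 0.4}, {"wx": 0.0, "wy": 0.0, "wz": 0.0, "dx": -0.0319, "dy": 0.004, "dz": 0.0009, "claw": 0.4}, {"wx": 0.0, "wy": 0.0, "wz": 0.0, "dx": -0.0319, "dy": 0.004, "dz": 0.0009, "claw": 0.4}, {"wx": 0.0, "wy": 0.0, "wz": 0.0, "dx": -0.0319, "dy": 0.004, "dz": 0.0009, "claw": 0.4}, {"wx": 0.0, "wy": 0.0, "wz": 0.0, "dx": -0.0319, "dy": 0.004, "dz": 0.0009, "claw": 0.4}, {"wx": 0.0, "wy": 0.0, "wz": 0.0, "dx": -0.0319, "dy": 0.004, "dz": 0.0009, "claw": 0.4}, {"wx": 0.0, "wy": 0.0, "wz": 0.0, "dx": -0.0319, "dy": 0.004, "dz": 0.0009, "claw": 0.4}, {"wx": 0.0, "wy": 0.0, "wz": 0.0, "dx": -0.0319, "dy": 0.004, "dz": 0.0009, "claw": 0.4}]
```

step_arm(steps=[{"wx":0,"wy":0,"wz":0,"dx":0,"dy":0,"dz":-0.015,"claw":0.4},{"wx":0,"wy":0,"wz":0,"dx":0,"dy":0,"dz":-0.027,"claw":0.4},{"wx":0,"wy":0,"wz":0,"dx":0,"dy":0,"dz":-0.03,"claw":0.4},{"wx":0,"wy":0,"wz":0,"dx":0,"dy":0,"dz":-0.03,"claw":0.4},{"wx":0,"wy":0,"wz":0,"dx":0,"dy":0,"dz":-0.03,"claw":0.4},{"wx":0,"wy":0,"wz":0,"dx":0,"dy":0,"dz":-0.03,"claw":0.4},{"wx":0,"wy":0,"wz":0,"dx":-0.03,"dy":0.004,"dz":-0.005,"claw":0.4},{"wx":0,"wy":0,"wz":0,"dx":-0.032,"dy":0.004,"dz":0,"claw":0.4},{"wx":0,"wy":0,"wz":0,"dx":-0.032,"dy":0.004,"dz":0,"claw":0.4},{"wx":0,"wy":0,"wz":0,"dx":-0.032,"dy":0.004,"dz":0,"claw":0.4},{"wx":0,"wy":0,"wz":0,"dx":-0.032,"dy":0.004,"dz":0,"claw":0.4},{"wx":0,"wy":0,"wz":0,"dx":-0.032,"dy":0.004,"dz":0,"claw":0.4},{"wx":0,"wy":0,"wz":0,"dx":-0.02,"dy":0.003,"dz":0,"claw":0.4},{"wx":0,"wy":0,"wz":0,"dx":0,"dy":0,"dz":0,"claw":0.4}])

```text
t: 15.65
position: [0.6105, 0.0152, 0.1983]
eef_rot: [-179.2, 0.5, 82.3]
ft_force: [0.1, 1.0, -2.8]
finger_gap: 0.591
```

```bash
python3 -c "
from h import *
st();plan(wd(0,-.037,.17),[180,0,82],claw=.4,vmax=.03)"
```

```text
{'t': 15.65, 'q': [-3.6385, 13.6838, 70.6628, -0.4601, 96.5285, 4.0541], 'position': [0.6105, 0.0152, 0.1983], 'eef_rot': [-179.1597, 0.5186, 82.2624], 'ft_force': [0.078, 1.0422, -2.7865], 'finger_gap': 0.5905}
5 [{"wx": -0.2, "wy": 0.1, "wz": 0.1, "dx": -0.0266, "dy": 0.0039, "dz": 0.0058, "claw": 0.4}, {"wx": -0.2, "wy": 0.1, "wz": 0.1, "dx": -0.0266, "dy": 0.0039, "dz": 0.0058, "claw": 0.4}, {"wx": -0.2, "wy": 0.1, "wz": 0.1, "dx": -0.0267, "dy": 0.0039, "dz": 0.0058, "claw": 0.4}, {"wx": -0.2, "wy": 0.1, "wz": 0.1, "dx": -0.0267, "dy": 0.0039, "dz": 0.0057, "claw": 0.4}, {"wx": -0.2, "wy": 0.1, "wz": 0.1, "dx": -0.0267, "dy": 0.0039, "dz": 0.0057, "claw": 0.4}]
```

step_arm(steps=[{"wx":-0.2,"wy":0.1,"wz":0,"dx":-0.026,"dy":0.004,"dz":0.004,"claw":0.4},{"wx":-0.2,"wy":0.1,"wz":0,"dx":-0.026,"dy":0.004,"dz":0.004,"claw":0.4},{"wx":-0.2,"wy":0.1,"wz":0,"dx":-0.026,"dy":0.004,"dz":0.004,"claw":0.4},{"wx":-0.2,"wy":0.1,"wz":0,"dx":-0.026,"dy":0.004,"dz":0.004,"claw":0.4},{"wx":0,"wy":0,"wz":0,"dx":-0.014,"dy":0.002,"dz":0.003,"claw":0.4},{"wx":0,"wy":0,"wz":0,"dx":0,"dy":0,"dz":0,"claw":0.4}])

```text
t: 16.15
position: [0.6116, -0.1056, 0.1763]
eef_rot: [-179.8, -0.1, 82.4]
ft_force: [-0.1, -0.2, -1.9]
finger_gap: 0.593
```

```bash
python3 -c "
from h import *
st();plan(wd(0,-.037,.14),[180,0,82],claw=.4,vmax=.012)"
```

```text
{'t': 16.15, 'q': [-15.0911, 14.7749, 71.8175, 0.117, 93.6475, -7.4805], 'position': [0.6116, -0.1056, 0.1763], 'eef_rot': [-179.7773, -0.1471, 82.3963], 'ft_force': [-0.1132, -0.2341, -1.9369], 'finger_gap': 0.5932}
4 [{"wx": -0.1, "wy": 0.0, "wz": 0.1, "dx": -0.0035, "dy": 0.0004, "dz": 0.0091, "claw": 0.4}, {"wx": -0.1, "wy": 0.0, "wz": 0.1, "dx": -0.0035, "dy": 0.0004, "dz": 0.0091, "claw": 0.4}, {"wx": -0.1, "wy": 0.0, "wz": 0.1, "dx": -0.0035, "dy": 0.0004, "dz": 0.0091, "claw": 0.4}, {"wx": -0.1, "wy": 0.0, "wz": 0.1, "dx": -0.0035, "dy": 0.0004, "dz": 0.0091, "claw": 0.4}]
```

step_arm(steps=[{"wx":0,"wy":0,"wz":0,"dx":-0.004,"dy":0.0005,"dz":0.009,"claw":0.4},{"wx":0,"wy":0,"wz":0,"dx":-0.004,"dy":0.0005,"dz":0.009,"claw":0.4},{"wx":0,"wy":0,"wz":0,"dx":-0.004,"dy":0,"dz":0.009,"claw":0.4},{"wx":0,"wy":0,"wz":0,"dx":-0.003,"dy":0,"dz":0.009,"claw":0.4},{"wx":0,"wy":0,"wz":0,"dx":0,"dy":0,"dz":0,"claw":0.4}])

```text
t: 16.57
position: [0.6106, -0.116, 0.1359]
eef_rot: [-179.7, -0.4, 82.7]
ft_force: [-0.3, -0.2, -1.6]
finger_gap: 0.589
```

```bash
python3 -c "
from h import *
st();plan(wd(0,-.037,.117),[180,0,82],claw=.4,vmax=.006)"
```

```text
{'t': 16.5667, 'q': [-16.1456, 15.8995, 75.0439, 0.3075, 89.4406, -8.8224], 'position': [0.6106, -0.116, 0.1359], 'eef_rot': [-179.6676, -0.3627, 82.6717], 'ft_force': [-0.3466, -0.2384, -1.6322], 'finger_gap': 0.5889}
4 [{"wx": -0.1, "wy": -0.1, "wz": 0.2, "dx": -0.0009, "dy": 0.0003, "dz": 0.0047, "claw": 0.4}, {"wx": -0.1, "wy": -0.1, "wz": 0.2, "dx": -0.0009, "dy": 0.0003, "dz": 0.0047, "claw": 0.4}, {"wx": -0.1, "wy": -0.1, "wz": 0.2, "dx": -0.0009, "dy": 0.0003, "dz": 0.0047, "claw": 0.4}, {"wx": -0.1, "wy": -0.1, "wz": 0.2, "dx": -0.0009, "dy": 0.0003, "dz": 0.0047, "claw": 0.4}]
```

step_arm(steps=[{"wx":-0.1,"wy":-0.1,"wz":0.2,"dx":-0.001,"dy":0.0005,"dz":0.005,"claw":0.4},{"wx":-0.1,"wy":-0.1,"wz":0.2,"dx":-0.001,"dy":0.0005,"dz":0.005,"claw":0.4},{"wx":-0.1,"wy":-0.1,"wz":0.2,"dx":-0.001,"dy":0,"dz":0.005,"claw":0.4},{"wx":0,"wy":0,"wz":0,"dx":0,"dy":0,"dz":0.002,"claw":0.4},{"wx":0,"wy":0,"wz":0,"dx":0,"dy":0,"dz":0.001,"claw":0.4}])

```text
t: 16.98
position: [0.6112, -0.1168, 0.1153]
eef_rot: [-179.9, -0.1, 82.2]
ft_force: [-0.1, 0.0, -2.0]
finger_gap: 0.591
```

```bash
python3 -c "
from h import *
st();plan(wd(0,-.037,.113),[180,0,82],claw=.4,vmax=.006)"
```

```text
{'t': 16.9833, 'q': [-16.0837, 16.3929, 76.8021, 0.0818, 86.8832, -8.261], 'position': [0.6112, -0.1168, 0.1153], 'eef_rot': [-179.9343, -0.0921, 82.1728], 'ft_force': [-0.1308, 0.0002, -2.0191], 'finger_gap': 0.5913}
1 [{"wx": -0.1, "wy": -0.1, "wz": 0.2, "dx": -0.0028, "dy": 0.0005, "dz": 0.0023, "claw": 0.4}]
```

step_arm(steps=[{"wx":0,"wy":0,"wz":0,"dx":-0.002,"dy":0,"dz":0.001,"claw":0.4},{"wx":0,"wy":0,"wz":0,"dx":-0.001,"dy":0,"dz":0.0012,"claw":0.4},{"wx":0,"wy":0,"wz":0,"dx":0,"dy":0,"dz":0.0012,"claw":0.4},{"wx":0,"wy":0,"wz":0,"dx":0,"dy":0,"dz":0.0008,"claw":0.4}])

```text
t: 17.32
position: [0.6112, -0.1199, 0.1122]
eef_rot: [180.0, -0.1, 82.2]
ft_force: [-2.0, 0.8, 3.1]
finger_gap: 0.596
```

```bash
python3 -c "
from h import *
st();print(cr(manip.read_state()['position']))"
```

```text
{'t': 17.3167, 'q': [-16.3714, 16.4957, 77.0296, 0.1, 86.4607, -8.5601], 'position': [0.6112, -0.1199, 0.1122], 'eef_rot': [179.9713, -0.0966, 82.1826], 'ft_force': [-2.0196, 0.7634, 3.0685], 'finger_gap': 0.5962}
(np.float64(-9.753121662895044e-05), np.float64(-0.03732495012167058))
```

Contact: the vertical force went from -2 to +3 N. Hold briefly with a slight press, then release.

step_arm(steps=[{"wx":0,"wy":0,"wz":0,"dx":0,"dy":0,"dz":0.0004,"claw":0.4},{"wx":0,"wy":0,"wz":0,"dx":0,"dy":0,"dz":0.0004,"claw":0.4},{"wx":0,"wy":0,"wz":0,"dx":0,"dy":0,"dz":0,"claw":0.4}])

```text
t: 17.57
position: [0.6116, -0.1202, 0.1124]
eef_rot: [179.9, -0.1, 82.2]
ft_force: [0.5, 0.7, -1.9]
finger_gap: 0.591
```

```bash
python3 -c "
from h import *
st()"
```

```text
{'t': 17.5667, 'q': [-16.3852, 16.4717, 77.0449, 0.1027, 86.3661, -8.5609], 'position': [0.6116, -0.1202, 0.1124], 'eef_rot': [179.8688, -0.0839, 82.1695], 'ft_force': [0.4575, 0.6678, -1.8777], 'finger_gap': 0.5906}
```

step_arm(steps=[{"wx":0,"wy":0,"wz":0,"dx":0,"dy":0,"dz":0.0012,"claw":0.4},{"wx":0,"wy":0,"wz":0,"dx":0,"dy":0,"dz":0.0012,"claw":0.4},{"wx":0,"wy":0,"wz":0,"dx":0,"dy":0,"dz":0.0012,"claw":0.4}])

```text
t: 17.82
position: [0.6118, -0.1202, 0.1122]
eef_rot: [179.8, -0.1, 82.2]
ft_force: [-2.8, 0.9, 5.2]
finger_gap: 0.593
```

```bash
python3 -c "
from h import *
st()"
```

```text
{'t': 17.8167, 'q': [-16.3749, 16.4215, 77.1249, 0.0912, 86.2371, -8.5536], 'position': [0.6118, -0.1202, 0.1122], 'eef_rot': [179.7724, -0.0578, 82.173], 'ft_force': [-2.8148, 0.9368, 5.1874], 'finger_gap': 0.5931}
```

step_arm(steps=[{"wx":0,"wy":0,"wz":0,"dx":0,"dy":0,"dz":0.0006,"claw":0.4},{"wx":0,"wy":0,"wz":0,"dx":0,"dy":0,"dz":0,"claw":0.65},{"wx":0,"wy":0,"wz":0,"dx":0,"dy":0,"dz":0,"claw":0.75},{"wx":0,"wy":0,"wz":0,"dx":0,"dy":0,"dz":0,"claw":0.85},{"wx":0,"wy":0,"wz":0,"dx":0,"dy":0,"dz":0,"claw":0.85},{"wx":0,"wy":0,"wz":0,"dx":0,"dy":0,"dz":0,"claw":0.85}])

```text
t: 18.32
position: [0.6132, -0.1207, 0.1109]
eef_rot: [179.6, -0.0, 82.2]
ft_force: [-0.1, -0.3, -0.4]
finger_gap: 0.847
```

```bash
python3 -c "
from h import *
st();s=manip.read_state()['position'];a=plan([s[0],s[1],.25],[180,0,82],claw=.85,vmax=.03);plan([.56,.1,.25],[180,0,82],claw=.85,start=a);plan([.4815,.2625,.15],[180,0,82],claw=.95,start=([.56,.1,.25],[180,0,82]))"
```

```text
{'t': 18.3167, 'q': [-16.3838, 16.4917, 77.1972, 0.0885, 85.8695, -8.5621], 'position': [0.6132, -0.1207, 0.1109], 'eef_rot': [179.5502, -0.0216, 82.1723], 'ft_force': [-0.1166, -0.3426, -0.3978], 'finger_gap': 0.8473}
5 [{"wx": 0.1, "wy": 0.0, "wz": 0.0, "dx": 0.0, "dy": 0.0002, "dz": -0.0278, "claw": 0.85}, {"wx": 0.1, "wy": 0.0, "wz": 0.0, "dx": 0.0, "dy": 0.0002, "dz": -0.0278, "claw": 0.85}, {"wx": 0.1, "wy": 0.0, "wz": 0.0, "dx": 0.0, "dy": 0.0001, "dz": -0.0278, "claw": 0.85}, {"wx": 0.1, "wy": 0.0, "wz": 0.0, "dx": 0.0, "dy": 0.0001, "dz": -0.0278, "claw": 0.85}, {"wx": 0.1, "wy": 0.0, "wz": 0.0, "dx": 0.0, "dy": 0.0, "dz": -0.0278, "claw": 0.85}]
7 [{"wx": 0.0, "wy": 0.0, "wz": 0.0, "dx": 0.0302, "dy": -0.0119, "dz": 0.0, "claw": 0.85}, {"wx": 0.0, "wy": 0.0, "wz": 0.0, "dx": 0.0302, "dy": -0.0119, "dz": 0.0, "claw": 0.85}, {"wx": 0.0, "wy": 0.0, "wz": 0.0, "dx": 0.0302, "dy": -0.0119, "dz": 0.0, "claw": 0.85}, {"wx": 0.0, "wy": 0.0, "wz": 0.0, "dx": 0.0302, "dy": -0.0119, "dz": 0.0, "claw": 0.85}, {"wx": 0.0, "wy": 0.0, "wz": 0.0, "dx": 0.0302, "dy": -0.0119, "dz": 0.0, "claw": 0.85}, {"wx": 0.0, "wy": 0.0, "wz": 0.0, "dx": 0.0302, "dy": -0.0119, "dz": 0.0, "claw": 0.85}, {"wx": 0.0, "wy": 0.0, "wz": 0.0, "dx": 0.0302, "dy": -0.0119, "dz": 0.0, "claw": 0.85}]
6 [{"wx": 0.0, "wy": 0.0, "wz": 0.0, "dx": 0.025, "dy": -0.0167, "dz": 0.0167, "claw": 0.95}, {"wx": 0.0, "wy": 0.0, "wz": 0.0, "dx": 0.025, "dy": -0.0167, "dz": 0.0167, "claw": 0.95}, {"wx": 0.0, "wy": 0.0, "wz": 0.0, "dx": 0.025, "dy": -0.0167, "dz": 0.0167, "claw": 0.95}, {"wx": 0.0, "wy": 0.0, "wz": 0.0, "dx": 0.025, "dy": -0.0167, "dz": 0.0167, "claw": 0.95}, {"wx": 0.0, "wy": 0.0, "wz": 0.0, "dx": 0.025, "dy": -0.0167, "dz": 0.0167, "claw": 0.95}, {"wx": 0.0, "wy": 0.0, "wz": 0.0, "dx": 0.025, "dy": -0.0167, "dz": 0.0167, "claw": 0.95}]
```

step_arm(steps=[{"wx":0,"wy":0,"wz":0,"dx":0,"dy":0,"dz":-0.015,"claw":0.85},{"wx":0.1,"wy":0,"wz":0,"dx":0,"dy":0,"dz":-0.028,"claw":0.85},{"wx":0.1,"wy":0,"wz":0,"dx":0,"dy":0,"dz":-0.028,"claw":0.85},{"wx":0.1,"wy":0,"wz":0,"dx":0,"dy":0,"dz":-0.028,"claw":0.85},{"wx":0.1,"wy":0,"wz":0,"dx":0,"dy":0,"dz":-0.028,"claw":0.85},{"wx":0,"wy":0,"wz":0,"dx":0.03,"dy":-0.012,"dz":0,"claw":0.95},{"wx":0,"wy":0,"wz":0,"dx":0.03,"dy":-0.012,"dz":0,"claw":0.95},{"wx":0,"wy":0,"wz":0,"dx":0.03,"dy":-0.012,"dz":0,"claw":0.95},{"wx":0,"wy":0,"wz":0,"dx":0.03,"dy":-0.012,"dz":0,"claw":0.95},{"wx":0,"wy":0,"wz":0,"dx":0.03,"dy":-0.012,"dz":0,"claw":0.95},{"wx":0,"wy":0,"wz":0,"dx":0.03,"dy":-0.012,"dz":0,"claw":0.95},{"wx":0,"wy":0,"wz":0,"dx":0.03,"dy":-0.012,"dz":0,"claw":0.95},{"wx":0,"wy":0,"wz":0,"dx":0.025,"dy":-0.016,"dz":0.01,"claw":0.95},{"wx":0,"wy":0,"wz":0,"dx":0.025,"dy":-0.016,"dz":0.015,"claw":0.95},{"wx":0,"wy":0,"wz":0,"dx":0.025,"dy":-0.016,"dz":0.015,"claw":0.95},{"wx":0,"wy":0,"wz":0,"dx":0.025,"dy":-0.016,"dz":0.015,"claw":0.95},{"wx":0,"wy":0,"wz":0,"dx":0.02,"dy":-0.012,"dz":0.01,"claw":0.95},{"wx":0,"wy":0,"wz":0,"dx":0,"dy":0,"dz":0,"claw":0.95}])

```text
t: 19.82
position: [0.4984, 0.2416, 0.173]
eef_rot: [179.7, -0.3, 81.7]
ft_force: [-1.4, 0.3, -0.5]
finger_gap: 0.95
```

```bash
python3 -c "
from h import *
st();a=plan([.4815,.2625,.09],[180,0,82],claw=.95)
p=board()
cv2.imwrite('pics/s4c.png',cv2.resize(p['frame'][130:290,220:440,::-1],None,fx=3,fy=3))"
```

```text
{'t': 19.8167, 'q': [19.9239, 5.9248, 82.4628, 0.1165, 91.2625, 28.1983], 'position': [0.4984, 0.2416, 0.173], 'eef_rot': [179.7466, -0.268, 81.7291], 'ft_force': [-1.3594, 0.2539, -0.487], 'finger_gap': 0.9496}
3 [{"wx": 0.1, "wy": -0.1, "wz": -0.1, "dx": 0.006, "dy": -0.0067, "dz": 0.0277, "claw": 0.95}, {"wx": 0.1, "wy": -0.1, "wz": -0.1, "dx": 0.006, "dy": -0.0066, "dz": 0.0277, "claw": 0.95}, {"wx": 0.1, "wy": -0.1, "wz": -0.1, "dx": 0.0061, "dy": -0.0066, "dz": 0.0277, "claw": 0.95}]
y -0.05 x range [-0.016  0.1  ] slope deg -38.2 z at0 0.1365
y -0.025 x range [-0.019  0.068] slope deg -43.9 z at0 0.1375
y 0.03 x range [-0.071  0.07 ] slope deg -2.7 z at0 0.0815
y 0.055 x range [-0.07  0.1 ] slope deg 0.1 z at0 0.0825
rect ((-3.1975936889648438, -0.9134902954101562), (154.0598907470703, 145.72621154785156), 0.037959832698106766)
```

View pics/s4c.png

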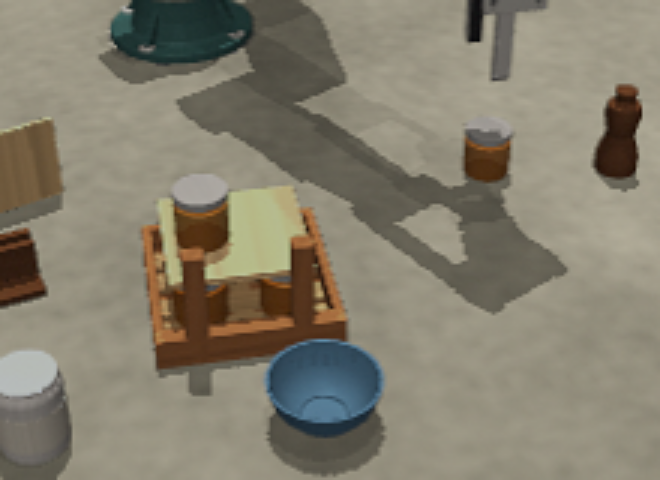

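The first jar (200,215 in the crop) stands upright on the flat, centred board. Now the second jar, which shows at (487,150).

step_arm(steps=[{"wx":0,"wy":0,"wz":0,"dx":0.006,"dy":-0.007,"dz":0.025,"claw":0.95},{"wx":0,"wy":0,"wz":0,"dx":0.006,"dy":-0.007,"dz":0.025,"claw":0.95},{"wx":0,"wy":0,"wz":0,"dx":0.005,"dy":-0.006,"dz":0.02,"claw":0.95},{"wx":0,"wy":0,"wz":0,"dx":0,"dy":0,"dz":0,"claw":0.95}])

```text
t: 20.2
position: [0.4876, 0.2581, 0.1062]
eef_rot: [179.0, -0.3, 81.5]
ft_force: [0.3, 0.1, -0.8]
finger_gap: 0.949
```

```bash
python3 -c "
from h import *
st();a=plan([.4815,.2625,.08],[180,0,82],claw=.95);plan([.4815,.2625,.031],[180,0,82],claw=.95,vmax=.012,start=a)"
```

```text
{'t': 20.2, 'q': [22.1503, 7.2133, 88.7761, -0.239, 82.9984, 30.6391], 'position': [0.4876, 0.2581, 0.1062], 'eef_rot': [179.0081, -0.3113, 81.5409], 'ft_force': [0.2658, 0.0501, -0.8283], 'finger_gap': 0.9488}
1 [{"wx": 1.0, "wy": -0.3, "wz": -0.5, "dx": 0.0033, "dy": -0.0072, "dz": 0.0261, "claw": 0.95}]
5 [{"wx": 0.0, "wy": 0.0, "wz": 0.0, "dx": 0.0, "dy": 0.0, "dz": 0.0098, "claw": 0.95}, {"wx": 0.0, "wy": 0.0, "wz": 0.0, "dx": 0.0, "dy": 0.0, "dz": 0.0098, "claw": 0.95}, {"wx": 0.0, "wy": 0.0, "wz": 0.0, "dx": 0.0, "dy": 0.0, "dz": 0.0098, "claw": 0.95}, {"wx": 0.0, "wy": 0.0, "wz": 0.0, "dx": 0.0, "dy": 0.0, "dz": 0.0098, "claw": 0.95}, {"wx": 0.0, "wy": 0.0, "wz": 0.0, "dx": 0.0, "dy": 0.0, "dz": 0.0098, "claw": 0.95}]
```

step_arm(steps=[{"wx":0.6,"wy":-0.2,"wz":-0.3,"dx":0.0025,"dy":-0.005,"dz":0.01,"claw":0.95},{"wx":0.5,"wy":-0.1,"wz":-0.2,"dx":0.001,"dy":-0.002,"dz":0.01,"claw":0.95},{"wx":0.1,"wy":0,"wz":0,"dx":0,"dy":-0.0005,"dz":0.006,"claw":0.95},{"wx":0,"wy":0,"wz":0,"dx":0,"dy":0,"dz":0,"claw":0.95}])

```text
t: 20.53
position: [0.485, 0.2606, 0.082]
eef_rot: [179.9, -0.1, 81.9]
ft_force: [-0.2, 0.2, -0.7]
finger_gap: 0.949
```

```bash
python3 -c "
from h import *
st();plan([.4815,.2625,.031],[180,0,82],claw=.95,vmax=.012)"
```

```text
{'t': 20.5333, 'q': [22.3248, 8.7372, 89.9151, 0.0311, 81.2682, 30.4554], 'position': [0.485, 0.2606, 0.082], 'eef_rot': [179.947, -0.0669, 81.8648], 'ft_force': [-0.1773, 0.2105, -0.7447], 'finger_gap': 0.9489}
5 [{"wx": 0.0, "wy": 0.0, "wz": 0.0, "dx": 0.0003, "dy": -0.0008, "dz": 0.0102, "claw": 0.95}, {"wx": 0.0, "wy": 0.0, "wz": 0.0, "dx": 0.0003, "dy": -0.0008, "dz": 0.0102, "claw": 0.95}, {"wx": 0.0, "wy": 0.0, "wz": 0.0, "dx": 0.0003, "dy": -0.0008, "dz": 0.0102, "claw": 0.95}, {"wx": 0.0, "wy": 0.0, "wz": 0.0, "dx": 0.0003, "dy": -0.0008, "dz": 0.0102, "claw": 0.95}, {"wx": 0.0, "wy": 0.0, "wz": 0.0, "dx": 0.0003, "dy": -0.0008, "dz": 0.0102, "claw": 0.95}]
```

step_arm(steps=[{"wx":0,"wy":0,"wz":0,"dx":0.0005,"dy":-0.002,"dz":0.01,"claw":0.95},{"wx":0.1,"wy":0,"wz":0,"dx":0.0005,"dy":-0.002,"dz":0.01,"claw":0.95},{"wx":0.1,"wy":0,"wz":0,"dx":0.0005,"dy":-0.001,"dz":0.01,"claw":0.95},{"wx":0.1,"wy":0,"wz":0,"dx":0.0003,"dy":-0.001,"dz":0.01,"claw":0.95},{"wx":0,"wy":0,"wz":0,"dx":0,"dy":0,"dz":0.005,"claw":0.95},{"wx":0,"wy":0,"wz":0,"dx":0,"dy":0,"dz":0,"claw":0.95}])

```text
t: 21.03
position: [0.481, 0.263, 0.0344]
eef_rot: [-179.9, -0.2, 81.8]
ft_force: [0.5, 0.4, -0.1]
finger_gap: 0.949
```

```bash
python3 -c "
from h import *
st();plan([.4815,.2625,.031],[180,0,82],claw=.95,vmax=.012)"
```

```text
{'t': 21.0333, 'q': [22.6361, 10.894, 93.2137, 0.1752, 75.868, 30.8198], 'position': [0.481, 0.263, 0.0344], 'eef_rot': [-179.9338, -0.1583, 81.7734], 'ft_force': [0.544, 0.4352, -0.098], 'finger_gap': 0.9491}
1 [{"wx": -0.1, "wy": -0.2, "wz": -0.2, "dx": -0.0004, "dy": 0.0006, "dz": 0.0034, "claw": 0.95}]
```

step_arm(steps=[{"wx":0,"wy":0,"wz":0,"dx":0,"dy":0.0005,"dz":0.003,"claw":0.95},{"wx":0,"wy":0,"wz":0,"dx":0,"dy":0,"dz":0,"claw":0.8},{"wx":0,"wy":0,"wz":0,"dx":0,"dy":0,"dz":0,"claw":0.6},{"wx":0,"wy":0,"wz":0,"dx":0,"dy":0,"dz":0,"claw":0.4},{"wx":0,"wy":0,"wz":0,"dx":0,"dy":0,"dz":0,"claw":0.4},{"wx":0,"wy":0,"wz":0,"dx":0,"dy":0,"dz":0,"claw":0.4},{"wx":0,"wy":0,"wz":0,"dx":0,"dy":0,"dz":0,"claw":0.4},{"wx":0,"wy":0,"wz":0,"dx":0,"dy":0,"dz":0,"claw":0.4},{"wx":0,"wy":0,"wz":0,"dx":0,"dy":0,"dz":0,"claw":0.4}], grip_force=20)

```text
t: 21.78
position: [0.4821, 0.2634, 0.0317]
eef_rot: [180.0, -0.2, 81.8]
ft_force: [0.5, 0.4, -0.9]
finger_gap: 0.588
```

```bash
python3 -c "
from h import *
st();s=manip.read_state()['position'];a=plan([s[0],s[1],.20],[180,0,82],claw=.4,vmax=.03);plan(wd(0,.034,.20),[180,0,82],claw=.4,start=a,vmax=.033)"
```

```text
{'t': 21.7833, 'q': [22.6271, 11.1171, 93.2797, 0.1753, 75.4831, 30.7867], 'position': [0.4821, 0.2634, 0.0317], 'eef_rot': [179.9838, -0.2073, 81.7967], 'ft_force': [0.5347, 0.4431, -0.9194], 'finger_gap': 0.5876}
6 [{"wx": 0.0, "wy": 0.0, "wz": 0.0, "dx": 0.0001, "dy": 0.0, "dz": -0.028, "claw": 0.4}, {"wx": 0.0, "wy": 0.0, "wz": 0.0, "dx": 0.0001, "dy": 0.0, "dz": -0.028, "claw": 0.4}, {"wx": 0.0, "wy": 0.0, "wz": 0.0, "dx": 0.0001, "dy": 0.0, "dz": -0.028, "claw": 0.4}, {"wx": 0.0, "wy": 0.0, "wz": 0.0, "dx": 0.0001, "dy": 0.0, "dz": -0.028, "claw": 0.4}, {"wx": 0.0, "wy": 0.0, "wz": 0.0, "dx": 0.0, "dy": 0.0, "dz": -0.028, "claw": 0.4}, {"wx": 0.0, "wy": 0.0, "wz": 0.0, "dx": 0.0, "dy": 0.0, "dz": -0.028, "claw": 0.4}]
11 [{"wx": 0.0, "wy": 0.0, "wz": 0.0, "dx": -0.0264, "dy": 0.0165, "dz": 0.0, "claw": 0.4}, {"wx": 0.0, "wy": 0.0, "wz": 0.0, "dx": -0.0264, "dy": 0.0165, "dz": 0.0, "claw": 0.4}, {"wx": 0.0, "wy": 0.0, "wz": 0.0, "dx": -0.0264, "dy": 0.0165, "dz": 0.0, "claw": 0.4}, {"wx": 0.0, "wy": 0.0, "wz": 0.0, "dx": -0.0264, "dy": 0.0165, "dz": 0.0, "claw": 0.4}, {"wx": 0.0, "wy": 0.0, "wz": 0.0, "dx": -0.0264, "dy": 0.0165, "dz": 0.0, "claw": 0.4}, {"wx": 0.0, "wy": 0.0, "wz": 0.0, "dx": -0.0264, "dy": 0.0165, "dz": 0.0, "claw": 0.4}, {"wx": 0.0, "wy": 0.0, "wz": 0.0, "dx": -0.0264, "dy": 0.0165, "dz": 0.0, "claw": 0.4}, {"wx": 0.0, "wy": 0.0, "wz": 0.0, "dx": -0.0264, "dy": 0.0165, "dz": 0.0, "claw": 0.4}, {"wx": 0.0, "wy": 0.0, "wz": 0.0, "dx": -0.0264, "dy": 0.0165, "dz": 0.0, "claw": 0.4}, {"wx": 0.0, "wy": 0.0, "wz": 0.0, "dx": -0.0264, "dy": 0.0165, "dz": 0.0, "claw": 0.4}, {"wx": 0.0, "wy": 0.0, "wz": 0.0, "dx": -0.0264, "dy": 0.0165, "dz": 0.0, "claw": 0.4}]
```

step_arm(steps=[{"wx":0,"wy":0,"wz":0,"dx":0,"dy":0,"dz":-0.015,"claw":0.4},{"wx":0,"wy":0,"wz":0,"dx":0,"dy":0,"dz":-0.028,"claw":0.4},{"wx":0,"wy":0,"wz":0,"dx":0,"dy":0,"dz":-0.03,"claw":0.4},{"wx":0,"wy":0,"wz":0,"dx":0,"dy":0,"dz":-0.03,"claw":0.4},{"wx":0,"wy":0,"wz":0,"dx":0,"dy":0,"dz":-0.03,"claw":0.4},{"wx":0,"wy":0,"wz":0,"dx":0,"dy":0,"dz":-0.03,"claw":0.4},{"wx":0,"wy":0,"wz":0,"dx":-0.024,"dy":0.015,"dz":-0.006,"claw":0.4},{"wx":0,"wy":0,"wz":0,"dx":-0.026,"dy":0.0165,"dz":0,"claw":0.4},{"wx":0,"wy":0,"wz":0,"dx":-0.026,"dy":0.0165,"dz":0,"claw":0.4},{"wx":0,"wy":0,"wz":0,"dx":-0.026,"dy":0.0165,"dz":0,"claw":0.4},{"wx":0,"wy":0,"wz":0,"dx":-0.026,"dy":0.0165,"dz":0,"claw":0.4},{"wx":0,"wy":0,"wz":0,"dx":-0.026,"dy":0.0165,"dz":0,"claw":0.4},{"wx":0,"wy":0,"wz":0,"dx":-0.026,"dy":0.0165,"dz":0,"claw":0.4},{"wx":0,"wy":0,"wz":0,"dx":-0.026,"dy":0.0165,"dz":0,"claw":0.4},{"wx":0,"wy":0,"wz":0,"dx":-0.016,"dy":0.01,"dz":0,"claw":0.4},{"wx":0,"wy":0,"wz":0,"dx":0,"dy":0,"dz":0,"claw":0.4}])

```text
t: 23.12
position: [0.5891, 0.0128, 0.1982]
eef_rot: [-179.1, 0.2, 82.2]
ft_force: [-0.1, 0.7, -1.5]
finger_gap: 0.591
```

```bash
python3 -c "
from h import *
st();print(cr(manip.read_state()['position']));plan(wd(0,.034,.17),[180,0,82],claw=.4,vmax=.02)
p=manip.grab_frame('scene');W=cloud(p);q=W.reshape(-1,3);c=np.stack([(q[:,:2]-C)@U,(q[:,:2]-C)@V],1);m=(abs(c[:,0])<.06)&(c[:,1]<.0)&(c[:,1]>-.08)&(q[:,2]>.09)&(q[:,2]<.137)
from scipy.optimize import least_squares as ls
print('jar1',m.sum(),ls(lambda v:np.hypot(*(c[m]-v).T)-.028,[0,-.037],loss='soft_l1',f_scale=.002).x)"
```

```text
{'t': 23.1167, 'q': [-4.1605, 10.9379, 73.9423, -0.1878, 96.0297, 3.6262], 'position': [0.5891, 0.0128, 0.1982], 'eef_rot': [-179.1039, 0.2442, 82.197], 'ft_force': [-0.1429, 0.7134, -1.5403], 'finger_gap': 0.5913}
(np.float64(-0.04048970835779623), np.float64(0.09104007850192274))
4 [{"wx": -0.2, "wy": 0.1, "wz": 0.0, "dx": -0.0143, "dy": 0.0102, "dz": 0.0069, "claw": 0.4}, {"wx": -0.2, "wy": 0.1, "wz": 0.0, "dx": -0.0143, "dy": 0.0102, "dz": 0.007, "claw": 0.4}, {"wx": -0.2, "wy": 0.1, "wz": 0.0, "dx": -0.0143, "dy": 0.0102, "dz": 0.007, "claw": 0.4}, {"wx": -0.2, "wy": 0.1, "wz": 0.0, "dx": -0.0143, "dy": 0.0101, "dz": 0.007, "claw": 0.4}]
jar1 231 [ 0.00053165 -0.03305527]
```

step_arm(steps=[{"wx":-0.2,"wy":0,"wz":0,"dx":-0.014,"dy":0.01,"dz":0.004,"claw":0.4},{"wx":-0.2,"wy":0,"wz":0,"dx":-0.014,"dy":0.01,"dz":0.006,"claw":0.4},{"wx":-0.2,"wy":0,"wz":0,"dx":-0.014,"dy":0.01,"dz":0.006,"claw":0.4},{"wx":0,"wy":0,"wz":0,"dx":-0.01,"dy":0.007,"dz":0.005,"claw":0.4},{"wx":0,"wy":0,"wz":0,"dx":0,"dy":0,"dz":0,"claw":0.4}])

```text
t: 23.58
position: [0.6178, -0.0409, 0.1736]
eef_rot: [-179.4, -0.0, 82.5]
ft_force: [-1.1, -0.2, -2.7]
finger_gap: 0.592
```

```bash
python3 -c "
from h import *
st();print(cr(manip.read_state()['position']));plan(wd(0,.035,.14),[180,0,82],claw=.4,vmax=.012)"
```

```text
{'t': 23.5833, 'q': [-9.0361, 14.8923, 71.9859, 0.0063, 93.6873, -1.5648], 'position': [0.6178, -0.0409, 0.1736], 'eef_rot': [-179.435, -0.0217, 82.5289], 'ft_force': [-1.0885, -0.2345, -2.7377], 'finger_gap': 0.5921}
(np.float64(-0.004543187878584775), np.float64(0.04187073025565512))
3 [{"wx": -0.2, "wy": 0.0, "wz": 0.2, "dx": -0.0023, "dy": 0.0016, "dz": 0.0112, "claw": 0.4}, {"wx": -0.2, "wy": 0.0, "wz": 0.2, "dx": -0.0023, "dy": 0.0016, "dz": 0.0112, "claw": 0.4}, {"wx": -0.2, "wy": 0.0, "wz": 0.2, "dx": -0.0023, "dy": 0.0015, "dz": 0.0112, "claw": 0.4}]
```

step_arm(steps=[{"wx":-0.2,"wy":0,"wz":0.2,"dx":-0.002,"dy":0.002,"dz":0.01,"claw":0.4},{"wx":-0.2,"wy":0,"wz":0.2,"dx":-0.002,"dy":0.001,"dz":0.01,"claw":0.4},{"wx":-0.2,"wy":0,"wz":0.1,"dx":-0.002,"dy":0,"dz":0.01,"claw":0.4},{"wx":0,"wy":0,"wz":0,"dx":-0.001,"dy":0,"dz":0.006,"claw":0.4},{"wx":0,"wy":0,"wz":0,"dx":0,"dy":0,"dz":0.004,"claw":0.4},{"wx":0,"wy":0,"wz":0,"dx":0,"dy":0,"dz":0,"claw":0.4}])

```text
t: 24.08
position: [0.6184, -0.046, 0.1275]
eef_rot: [-179.8, -0.2, 82.1]
ft_force: [-1.1, 0.1, -2.5]
finger_gap: 0.594
```

```bash
python3 -c "
from h import *
st();print(cr(manip.read_state()['position']));plan(wd(0,.035,.117),[180,0,82],claw=.4,vmax=.006)"
```

```text
{'t': 24.0833, 'q': [-9.587, 15.8237, 76.0994, 0.1666, 88.2689, -1.6719], 'position': [0.6184, -0.046, 0.1275], 'eef_rot': [-179.813, -0.172, 82.0792], 'ft_force': [-1.1119, 0.0863, -2.5407], 'finger_gap': 0.5936}
(np.float64(-0.0032599963391762377), np.float64(0.036856732525696156))
2 [{"wx": -0.1, "wy": -0.1, "wz": 0.0, "dx": -0.0009, "dy": 0.0016, "dz": 0.0053, "claw": 0.4}, {"wx": -0.1, "wy": -0.1, "wz": 0.0, "dx": -0.0009, "dy": 0.0016, "dz": 0.0053, "claw": 0.4}]
```

step_arm(steps=[{"wx":-0.1,"wy":-0.1,"wz":0,"dx":-0.001,"dy":0.001,"dz":0.005,"claw":0.4},{"wx":0,"wy":0,"wz":0,"dx":0,"dy":0.001,"dz":0.004,"claw":0.4},{"wx":0,"wy":0,"wz":0,"dx":0,"dy":0,"dz":0.002,"claw":0.4},{"wx":0,"wy":0,"wz":0,"dx":0,"dy":0,"dz":0.0012,"claw":0.4}])

```text
t: 24.42
position: [0.6208, -0.0463, 0.1152]
eef_rot: [180.0, -0.1, 82.2]
ft_force: [0.5, 0.4, -2.8]
finger_gap: 0.594
```

```bash
python3 -c "
from h import *
st();print(cr(manip.read_state()['position']))"
```

```text
{'t': 24.4167, 'q': [-9.5288, 16.3547, 76.8614, 0.0856, 86.7599, -1.6929], 'position': [0.6208, -0.0463, 0.1152], 'eef_rot': [179.9736, -0.0847, 82.1593], 'ft_force': [0.4785, 0.4024, -2.7876], 'finger_gap': 0.5939}
(np.float64(-0.0008127928397051658), np.float64(0.03693825250058197))
```

step_arm(steps=[{"wx":0,"wy":0,"wz":0,"dx":-0.001,"dy":0,"dz":0.0012,"claw":0.4},{"wx":0,"wy":0,"wz":0,"dx":0,"dy":0,"dz":0.0012,"claw":0.4},{"wx":0,"wy":0,"wz":0,"dx":0,"dy":0,"dz":0.0012,"claw":0.4},{"wx":0,"wy":0,"wz":0,"dx":0,"dy":0,"dz":0.0012,"claw":0.4},{"wx":0,"wy":0,"wz":0,"dx":0,"dy":0,"dz":0.0012,"claw":0.4}])

```text
t: 24.83
position: [0.621, -0.0473, 0.1131]
eef_rot: [179.8, -0.1, 82.2]
ft_force: [-2.4, 0.6, 4.2]
finger_gap: 0.59
```

```bash
python3 -c "
from h import *
st();print(cr(manip.read_state()['position']))"
```

```text
{'t': 24.8333, 'q': [-9.6182, 16.3577, 77.1075, 0.0908, 86.3725, -1.8005], 'position': [0.621, -0.0473, 0.1131], 'eef_rot': [179.8349, -0.0855, 82.1768], 'ft_force': [-2.3677, 0.616, 4.2198], 'finger_gap': 0.5903}
(np.float64(-0.000470195495178906), np.float64(0.03599150768763726))
```

Set down with about 6 N. Hold for two more rows, then release and rise.

step_arm(steps=[{"wx":0,"wy":0,"wz":0,"dx":0,"dy":0,"dz":0.001,"claw":0.4},{"wx":0,"wy":0,"wz":0,"dx":0,"dy":0,"dz":0.001,"claw":0.4},{"wx":0,"wy":0,"wz":0,"dx":0,"dy":0,"dz":0,"claw":0.65},{"wx":0,"wy":0,"wz":0,"dx":0,"dy":0,"dz":0,"claw":0.75},{"wx":0,"wy":0,"wz":0,"dx":0,"dy":0,"dz":0,"claw":0.85},{"wx":0,"wy":0,"wz":0,"dx":0,"dy":0,"dz":0,"claw":0.85},{"wx":0,"wy":0,"wz":0,"dx":0,"dy":0,"dz":0,"claw":0.85},{"wx":0,"wy":0,"wz":0,"dx":0,"dy":0,"dz":-0.015,"claw":0.85},{"wx":0,"wy":0,"wz":0,"dx":0,"dy":0,"dz":-0.028,"claw":0.85},{"wx":0,"wy":0,"wz":0,"dx":0,"dy":0,"dz":-0.03,"claw":0.85},{"wx":0,"wy":0,"wz":0,"dx":0,"dy":0,"dz":-0.03,"claw":0.85},{"wx":0,"wy":0,"wz":0,"dx":0,"dy":0,"dz":-0.03,"claw":0.85},{"wx":0,"wy":0,"wz":0,"dx":0.025,"dy":-0.03,"dz":0,"claw":0.85},{"wx":0,"wy":0,"wz":0,"dx":0.025,"dy":-0.03,"dz":0,"claw":0.85},{"wx":0,"wy":0,"wz":0,"dx":0.025,"dy":-0.03,"dz":0,"claw":0.85},{"wx":0,"wy":0,"wz":0,"dx":0.025,"dy":-0.03,"dz":0,"claw":0.85},{"wx":0,"wy":0,"wz":0,"dx":0,"dy":0,"dz":0,"claw":0.85}])

```text
t: 26.25
position: [0.5162, 0.0696, 0.2451]
eef_rot: [179.7, -0.2, 81.8]
ft_force: [0.0, 0.3, -0.7]
finger_gap: 0.852
```

```bash
python3 -c "
from h import *
st();p=board()
W=cloud(p);q=W.reshape(-1,3);c=np.stack([(q[:,:2]-C)@U,(q[:,:2]-C)@V],1)
from scipy.optimize import least_squares as ls
for sg in (-1,1):
  m=(abs(c[:,0])<.06)&(c[:,1]*sg>0)&(c[:,1]*sg<.08)&(q[:,2]>.09)&(q[:,2]<.137)
  l=(abs(c[:,0])<.06)&(c[:,1]*sg>0)&(c[:,1]*sg<.08)&(q[:,2]>.138)&(q[:,2]<.15)
  A=np.linalg.lstsq(np.c_[c[l],np.ones(l.sum())],q[l,2],rcond=None)[0]
  print(m.sum(),ls(lambda v:np.hypot(*(c[m]-v).T)-.028,[0,.036*sg],loss='soft_l1',f_scale=.002).x.round(4),'lid tilt',A.round(3))
cv2.imwrite('pics/s5c.png',cv2.resize(p['frame'][130:290,220:440,::-1],None,fx=3,fy=3))"
```

```text
{'t': 26.25, 'q': [1.333, 0.7544, 79.7424, 0.1579, 99.1389, 9.5584], 'position': [0.5162, 0.0696, 0.2451], 'eef_rot': [179.6666, -0.2141, 81.8008], 'ft_force': [0.0142, 0.3037, -0.6596], 'finger_gap': 0.852}
y -0.05 x range [-0.016  0.1  ] slope deg -39.2 z at0 0.1365
y -0.025 x range [-0.019  0.069] slope deg -44.7 z at0 0.1386
y 0.03 x range [-0.021  0.069] slope deg -44.1 z at0 0.1369
y 0.055 x range [-0.015  0.099] slope deg -42.4 z at0 0.1365
rect ((-2.48321533203125, -1.3187026977539062), (144.8594512939453, 149.43666076660156), 89.98181915283203)
236 [ 0.0004 -0.0331] lid tilt [-0.01   0.002  0.142]
237 [-0.0004  0.0367] lid tilt [-0.013  0.004  0.142]
```

View pics/s5c.png

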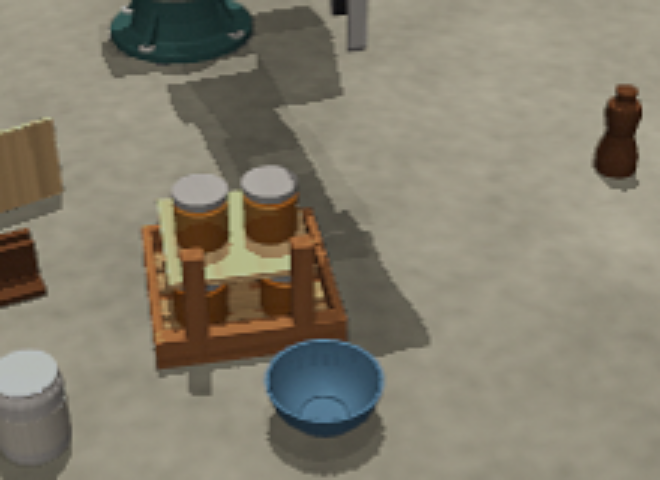

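Both jars (200,213 and 270,205 in the crop) stand upright on the flat, centred board, and the arm is clear of everything.

```bash
python3 -c "
from station import manip
print(manip.hand_in())"
```

```text
the job is handed in; nothing more can be done
None
```

The job is done and handed in at about 26 s of the 72 s allowed. The hand-in gives no verdict.

**What I did:**
- **Board:** I took it from the rack, tilted it and set its edge on the lids by the uprights; the force reading and the stopped descent showed contact. I then lowered it flat on the lower finger and backed out.
- **Jars:** I set each one down on the board while still gripped, pressing with about 6–7 N, then let go and rose.

**Last checks:**
- **Board:** it lay flat within about 1° when last measured bare, centred within about 2 mm of the crate's middle and square to it.
- **Jars:** they stand at crate y of about -33 and +37 mm, with x about 0. Their lids tilt no more than about 0.013 rad, so both are upright and wholly on the board.
- **Arm and bystanders:** the arm is clear. The mill and bowl look unmoved in the last picture. The can was only partly in view and I did not re-measure it, but the arm never went near it.

**Disagreements:**
- **First jar's y position:** the camera gave -33 mm and the arm's own reading gave -37 mm. Both are well inside the limit.
- **First jar's contact force:** it fell back to the noise level once during the set-down, so I pressed again and got a clear reading before releasing.
- **Automatic slope readings:** the finger or the jars in the view spoiled several of them, and I ignored those.

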